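# Stand the washed ink knives to dry and set the fan on them

### The job

Stand every washed ink knife from the mat blade down, handle up, in a pocket of the drying rack: pinched by its rivets and held slack, a knife swings to hang blade down. Then swivel and tilt the bench fan so that it points straight at the middle of the rack's top, and when the knives stand and the fan is aimed, flip its toggle switch fully on. Leave everything else where it is.

Things in the scene. Friction and masses are not known exactly. Their poses are not given: they have to be found in the camera images.
- knife0_rivet (a point): ink knife, brown wooden handle; point midway between its two domed brass rivets, half-way up the handle (10 mm above the underside). x runs to the blade tip, y across, z up from the underside. 30 mm over the domes, radius 8; handle 18 wide, 20 high, from x -16 to +68 mm; mass 80 to 150 g, centre of mass at x 87. May be absent.
- knife0_tip (a point): tip of that knife's steel blade, 152 mm along x from the rivets, 8 mm below them, on the blade's centre line. Blade 36 mm wide, 4 mm thick, flush with the underside.
- knife1_rivet (a point): ink knife, red plastic handle; point midway between its two domed brass rivets, half-way up the handle (10 mm above the underside). x runs to the blade tip, y across, z up from the underside. 30 mm over the domes, radius 8; handle 18 wide, 20 high, from x -16 to +68 mm; mass 80 to 150 g, centre of mass at x 87. May be absent.
- knife1_tip (a point): tip of that knife's steel blade, 152 mm along x from the rivets, 8 mm below them, on the blade's centre line. Blade 36 mm wide, 4 mm thick, flush with the underside.
- knife2_rivet (a point): ink knife, pale wooden handle; point midway between its two domed brass rivets, half-way up the handle (10 mm above the underside). x runs to the blade tip, y across, z up from the underside. 30 mm over the domes, radius 8; handle 18 wide, 20 high, from x -16 to +68 mm; mass 80 to 150 g, centre of mass at x 87. May be absent.
- knife2_tip (a point): tip of that knife's steel blade, 152 mm along x from the rivets, 8 mm below them, on the blade's centre line. Blade 36 mm wide, 4 mm thick, flush with the underside.
- knife3_rivet (a point): ink knife, blue plastic handle; point midway between its two domed brass rivets, half-way up the handle (10 mm above the underside). x runs to the blade tip, y across, z up from the underside. 30 mm over the domes, radius 8; handle 18 wide, 20 high, from x -16 to +68 mm; mass 80 to 150 g, centre of mass at x 87. May be absent.
- knife3_tip (a point): tip of that knife's steel blade, 152 mm along x from the rivets, 8 mm below them, on the blade's centre line. Blade 36 mm wide, 4 mm thick, flush with the underside.
- mat: black ribbed rubber mat, fixed, 270 x 340 x 4 mm, on which the washed knives lie flat side by side at first; origin under its centre. Gripped hard by the rivets a knife keeps its angle; slackened to between 10 and 2 N (last 1 mm of finger travel or less) it swings about the rivets to hang blade down, and falls below 1 N.
- rack: white drying rack with blue dividers, fixed, 252 mm (x) by 74 mm (y), 100 mm high, floor 6 mm thick; origin under its centre. Four pockets open on top in a row along x, centres at x = -93, -31, +31 and +93 mm, y = 0; each is 34 mm along x, 66 mm along y and 94 mm deep.
- rack_mid (a point): the middle of the rack's top: centre of the row of pockets, at rim height 100 mm; the point the fan must face.
- fan_head (a point): grey bench fan head, drum of radius 64 mm, 40 mm deep; point at its centre, where the swivel and tilt axes cross, 166 mm up. x is the way it blows, y its left, z its own up. Black motor behind to x = -50 mm. It swivels up to 1.2 rad either side, on a fixed round black foot, radius 60 mm.
- fan_ball (a point): orange ball handle, 24 mm across, on a steel stalk behind the fan head; its centre is at (-80, 0, +55) mm in the fan_head axes. Pinch and lead it to swivel and tilt the head; both joints stay where left (friction 0.15 N m).
- tilt (a joint): fan tilt about the head's y axis, rad, positive nose down, 0 level, range -0.5 to 0.6.
- switch_tip (a point): centre of the red ball, 26 mm across, on the tip of the fan's toggle switch; 60 mm from the hinge, which lies along the switch's y, 22 mm above the table. Black housing 70 x 50 x 25 mm, fixed. Its y stays level and square to the throw.
- switch (a joint): toggle switch angle, rad: 0 = off, leaning 0.5 rad away from the robot (the switch's -x); 1.0 = fully on, leaning 0.5 rad towards the robot (its +x). About 1 N at the ball moves it; it stays where left.
- ink0: ink tin with blue label, 72 mm across, 75 high; bystander, to be left alone; origin under its centre.
- ink1: ink tin with red label, 72 mm across, 75 high; bystander, to be left alone; origin under its centre.
- cleaner: green bottle of cleaner, 64 mm across, 170 high; bystander, to be left alone; origin under its centre.
- tape: roll of paper tape lying flat, 96 mm across, 24 high; bystander, to be left alone; origin under its centre.
- lino: wooden block, 120 x 150 x 12 mm; bystander, to be left alone; origin under its centre.
- brayer: ink roller lying down, roller 48 mm across and 110 long, wooden handle; bystander, to be left alone; origin under its centre.
- pot: white ceramic pot, 80 mm across, 90 high; bystander, to be left alone; origin under its centre.
- baren: dark wooden baren, a disc 80 mm across with a knob, 37 high; bystander, to be left alone; origin under its centre.
Not all that is in view belongs to the job. What is shaped like the part that bears knife0_rivet but purple is not meant. What is shaped like the part that bears switch_tip but green is not meant.

How it is judged (in metres and radians):
On the way, in this order (a step that is already met when the one before it is completed fails the run):
1. all the knives stand blade down in the rack and the fan points at the middle of the rack's top (x of knife0_tip in the frame of rack between -0.12 and 0.12 m and y of knife0_tip in the frame of rack between -0.034 and 0.034 m and z of each of knife0_tip, knife1_tip, knife2_tip, knife3_tip in the frame of rack below 0.03 m and angle between each of knife0_rivet, knife1_rivet, knife2_rivet, knife3_rivet's own x axis and vertical above 2.6 rad and x of knife1_tip in the frame of rack between -0.12 and 0.12 m and y of knife1_tip in the frame of rack between -0.034 and 0.034 m and x of knife2_tip in the frame of rack between -0.12 and 0.12 m and y of knife2_tip in the frame of rack between -0.034 and 0.034 m and x of knife3_tip in the frame of rack between -0.12 and 0.12 m and y of knife3_tip in the frame of rack between -0.034 and 0.034 m and y of rack_mid in the frame of fan_head between -0.03 and 0.03 m and z of rack_mid in the frame of fan_head between -0.03 and 0.03 m and x of rack_mid in the frame of fan_head above 0.1 m), for 0.2 s.
2. then the fan is switched on (value of joint switch above 0.85 rad), for 0.2 s.
At the end, for the whole second after the job is handed in: Every knife present is released and still in the rack, blade down within 30 degrees of vertical, its tip under 30 mm above the table; the fan's blowing line passes within 30 mm of the middle of the rack's top, sideways and in height; the switch is past 0.85 rad (all of step 1 and contact force between each of knife0, knife1, knife2, knife3 and the fingers below 0.1 N and linear speed of each of knife0, knife1, knife2, knife3 below 0.03 m/s and value of joint switch above 0.85 rad); the robot touches nothing.
It fails at once if a bystander (tin, bottle, tape, block, roller, pot or baren) is pushed more than 40 mm from its place (distance of any of ink0, ink1, cleaner, tape, lino, brayer, pot, baren from where it was at the start of the episode above 0.04 m).
Of knife0, knife1, knife2, knife3 only 3 to 4 are there at a start; the rules pass over those that are not, and their reading is None.
At some moment in a run one of knife0, knife1, knife2, knife3 may be knocked a few centimetres aside while the robot is not near it.
It also fails if it takes over 210 s, if anything falls off the work surface, if the arm or the gripper's body presses on something with over 40 N, if the wrist force passes 120 N, or if a joint passes its speed limit or range.

### The arm

A 6-joint arm with a two-finger parallel gripper is mounted at the origin on the work surface. World frame = base frame: x ahead of the robot, y to its left, z up, the work surface at z = 0. Lengths are in mm, angles in rad, forces in N, time in s.
With the tool pointing down it reaches from about 350 to 875 mm from the base axis. Payload 4.2 kg.
Tool frame: the origin (TCP) lies at the very end of the fingers, on their centre line; the grasp point (between the pads) lies 19 mm behind it; z points along the fingers, y is the line along which they close (so a half turn about z gives the same grasp; the last joint's range is limited). The gripper opens to 85 mm and grips with 20 to 120 N. Pads are 22 mm wide; open, the fingers measure 114 mm over their backs; the gripper's body (76 mm by 85 mm) begins 54 mm behind the grasp point. The pads swing forward as they close: fully open they stand 13 mm farther back than shut.
Start: joints at [-0.977, 0.385, 0.008, 0, -1.194, -0.259], TCP at [205.377, -590.27, 202.712] pointing down, gripper open.
Joint ranges: [-3.14, 3.14], [-1.21, 2.06], [-1.07, 1.41], [-3.16, 2.05], [-2.99, -0.16], [-3.1, 3.1]. Speed limits (rad/s): [2.79, 2.79, 3.14, 3.14, 3.14, 3.14].

### API

Orientations are given as a unit quaternion [x, y, z, w].
In Python, from bench import arm, optics gives the robot as it stands. The module is installed in compiled form; this text tells all that it offers.
- The arm moves only by the tool step_arm, never from a script. Its argument "motion" is a list of rows, each an object with "dr": the turn, a rotation vector about the tool's x, y, z in units of 8 degrees (1.0 is 8 degrees), a list of three; "slide": the shift along the tool's x, y, z in mm, a list of three; "jaw": the finger opening in mm, from 0 to 85.4. A call has exactly 8 rows; each row is the pose to reach, as a shift and turn from the pose commanded when the call began, along the tool's axes at that moment; what a row does not reach only later rows make up. A row lasts 1/8 s, in which the tool goes at most 62.5 mm and 10.7 degrees, less where a joint would pass 70% of its speed; a pose out of reach is approached as far as the arm can. A call with a gripper value outside its range is refused whole. The fingers move at their own pace and stop on an object; the grip force is fixed at half the most. Time passes only in rows, so rows that repeat a pose let the fingers close, or fill a call up. It gives the time, the measured TCP pose, the force, the opening and the grip force at its end, in the units of the state.
- arm.read_state(): the state, without advancing time (a new reading comes with each control period).
- optics.get_image(name): name is "scene" or "top"; returns the picture (384x512x3 uint8, blue, green, red); there is no depth.
- optics.camera_info(name): a dict with "camera_matrix" (3x3 intrinsics, pixels), "view" (4x4, takes a point from world to camera coordinates). Camera axes: x right, y up, looking along -z (the intrinsics and any distortion apply to the point x, -y, -z); pixel columns grow to the right and rows downward; lengths in mm; the calibration is good to about 2 mm. A picture is of the moment at which its call begins. camera_info takes no time and is no camera call.
- arm.job_done(): hands the job in; it is judged then, once.
The state is a dict: "clock": time; "joints": joint angles; "joint_vel": joint speeds; "joint_efforts": joint torques, N m; "position": TCP position; "ee_rot": TCP orientation; "contact_force": force on the tool from outside, world axes, zero at the start; "wrist_torque": the same for the moment, N m; "gripper_width": finger opening in mm; "grasp_force": force on a finger pad.
Only numpy, scipy, OpenCV 4.12 (cv2) and the standard library are available. Lean on these libraries where they do the work, as an engineer would, in place of code of your own. Each camera call takes 0.05 s, during which the arm holds its last target. There are 200 camera calls.

## Working session

There is one attempt and no reset: what is moved stays moved. The work goes in short steps, Python scripts to look and compute and a tool call to move; the robot and the scene stay as the last step left them, time stands still between calls to the robot, and variables do not carry over. Pictures are saved under pics/ and viewed, at most 14 in all, crops included, and the job is handed in when it is done.

Besides the shell and the picture viewer there is one more tool, called after "Request:" in YAML: its name, and indented under it one key for each argument. step_arm: Moves the arm, as the interface text tells. Its arguments: {"type":"object","properties":{"motion":{"type":"array","items":{"type":"object","properties":{"dr":{"type":"array","items":{"type":"number"}},"slide":{"type":"array","items":{"type":"number"}},"jaw":{"type":"number"}}}}},"required":["motion"]}

```bash
mkdir -p pics
python3 - <<'E'
from bench import arm, optics
import cv2
for n in("scene","top"):
    im=optics.get_image(n); cv2.imwrite(f"pics/{n}0.png",cv2.resize(im,(800,600),interpolation=cv2.INTER_CUBIC)); cv2.imwrite(f"{n}0raw.png",im)
    c=optics.camera_info(n); print(c)
print(arm.read_state())
E
```

```text
{'camera_matrix': array([[478.80067691,   0.        , 261.95680654],
       [  0.        , 478.80067691, 202.23101867],
       [  0.        ,   0.        ,   1.        ]]), 'view': array([[ 1.30844081e-01,  9.91285003e-01,  1.52927754e-02,
        -7.22872100e+01],
       [-5.45479352e-01,  5.91024845e-02,  8.36037782e-01,
         1.83450494e+02],
       [ 8.27847874e-01, -1.17732489e-01,  5.48458711e-01,
        -2.03021656e+03],
       [ 0.00000000e+00,  0.00000000e+00,  0.00000000e+00,
         1.00000000e+00]])}
{'camera_matrix': array([[395.54803431,   0.        , 258.7339405 ],
       [  0.        , 395.54803431, 193.3870696 ],
       [  0.        ,   0.        ,   1.        ]]), 'view': array([[ 9.73382619e-03, -9.99933742e-01,  6.14531240e-03,
        -8.43307828e+00],
       [ 9.83371953e-01,  1.06867521e-02,  1.81288154e-01,
        -5.48784460e+02],
       [-1.81341816e-01,  4.27850048e-03,  9.83410820e-01,
        -1.49169347e+03],
       [ 0.00000000e+00,  0.00000000e+00,  0.00000000e+00,
         1.00000000e+00]])}
{'clock': 0.1, 'joints': array([-9.77385904e-01,  3.85468463e-01,  6.77755270e-03, -4.41510669e-04,
       -1.19404482e+00, -2.58621004e-01]), 'joint_vel': array([ 0.00036883, -0.00094792,  0.00105058,  0.00310475,  0.00187917,
       -0.00032834]), 'joint_efforts': array([-7.55348833e-05, -3.93319881e+01,  1.88931441e+01,  4.19788241e+00,
       -2.54277496e-03,  9.78258583e-06]), 'position': array([ 205.18951544, -589.7370269 ,  201.7427422 ]), 'ee_rot': array([-1.66533684e-01,  9.86035268e-01,  9.67823403e-04, -2.13871274e-04]), 'contact_force': array([-0.41008662, -0.4788654 ,  0.65212118]), 'wrist_torque': array([ 0.03953731,  0.04999349, -0.04460076]), 'grasp_force': 0.0, 'gripper_width': 85.6858675215648}
```

View pics/scene0.png

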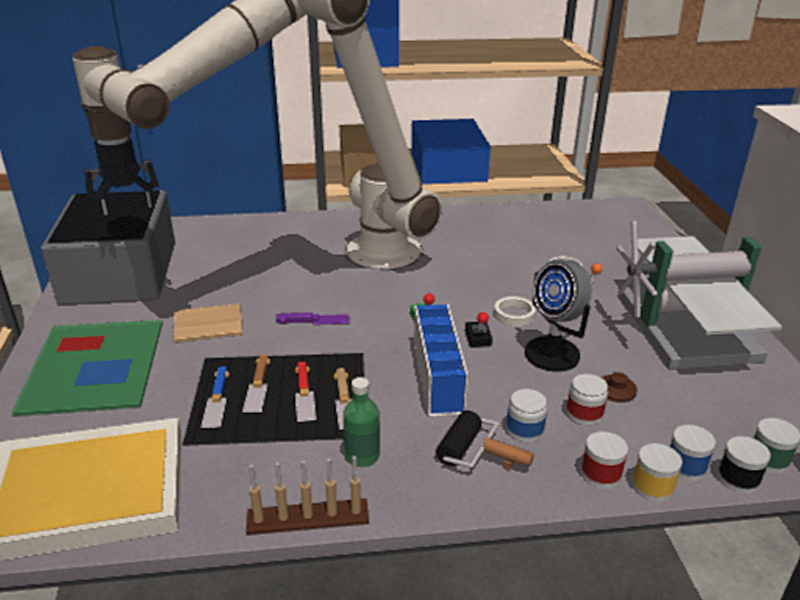

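View pics/top0.png

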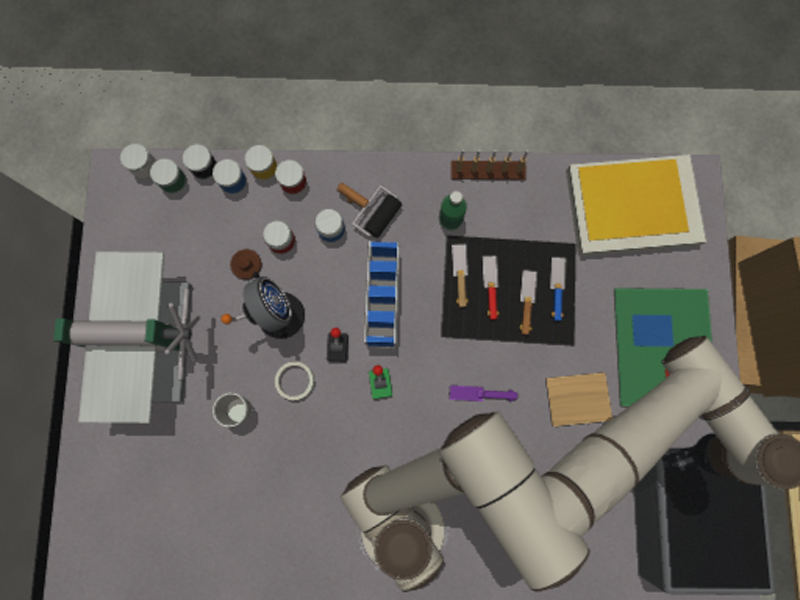

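Run:
```python
import cv2,numpy as np
t=cv2.imread("top0raw.png"); s=cv2.imread("scene0raw.png")
a=cv2.resize(t[145:230,275:375],(800,600),interpolation=cv2.INTER_NEAREST)[:, :]
cv2.imwrite("pics/mat.png",a)
b=cv2.resize(t[145:260,130:262],(690,600),interpolation=cv2.INTER_NEAREST)
cv2.imwrite("pics/fan.png",b)
c=cv2.resize(s[150:250,255:400],(800,552),interpolation=cv2.INTER_NEAREST)
cv2.imwrite("pics/fans.png",c)
```

```text
(no output)
```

View pics/mat.png

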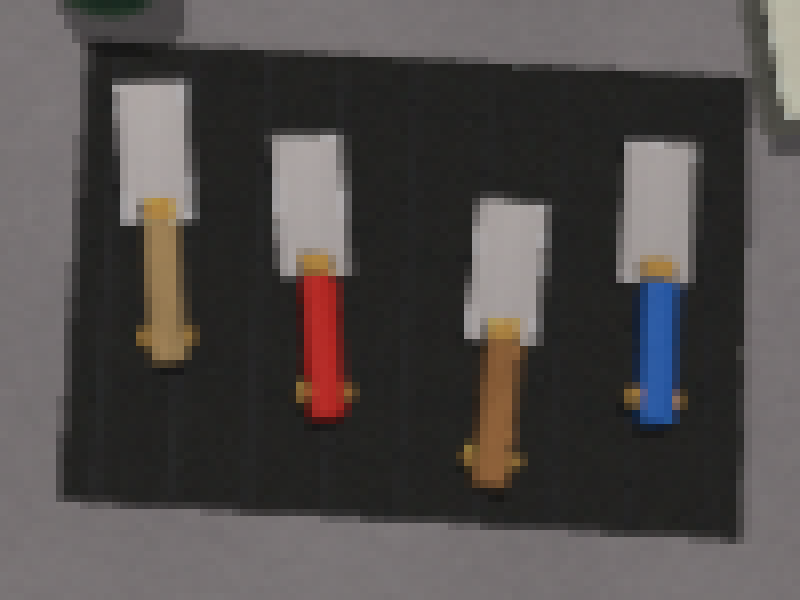

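View pics/fan.png

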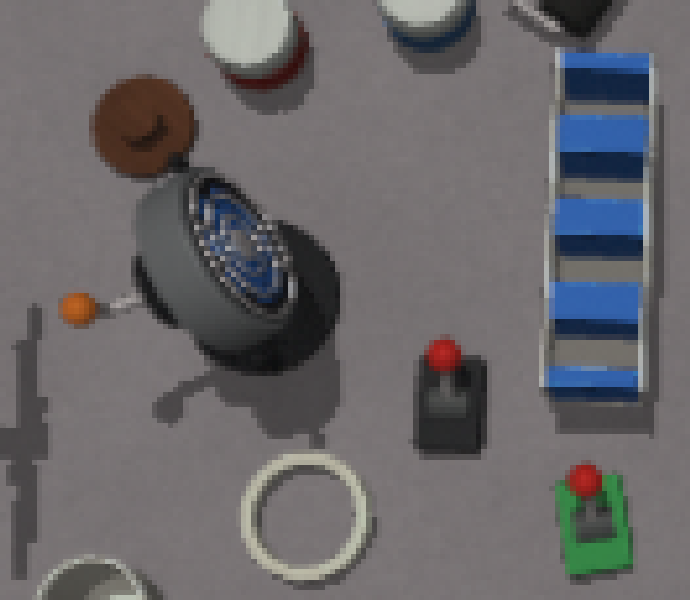

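View pics/fans.png

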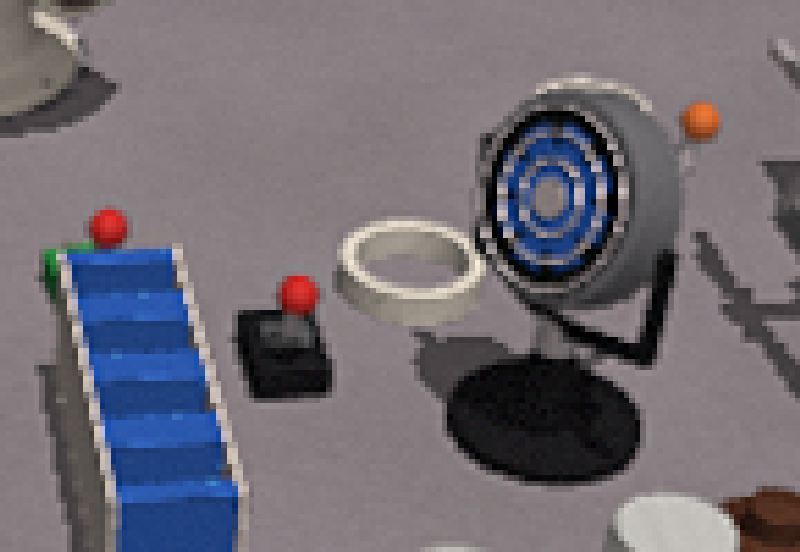

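```bash
cat > h.py <<'E'
import numpy as np,cv2
from scipy.spatial.transform import Rotation as R
from bench import arm,optics
def cam(n):
    c=optics.camera_info(n); V=c["view"]; return c["camera_matrix"],V
def ray(n,u,v):
    K,V=cam(n); d=np.linalg.inv(K)@[u,v,1]; d=V[:3,:3].T@(d*[1,-1,-1]); return -V[:3,:3].T@V[:3,3],d/np.linalg.norm(d)
def plane(n,u,v,z):
    o,d=ray(n,u,v); return o+d*(z-o[2])/d[2]
def tri(p,q):
    (a,d),(b,e)=ray("top",*p),ray("scene",*q)
    s=np.linalg.lstsq(np.c_[d,-e],b-a,rcond=None)[0]
    return (a+d*s[0]+b+e*s[1])/2, np.linalg.norm(a+d*s[0]-b-e*s[1])
def blobs(m,amin=6):
    n,l,st,c=cv2.connectedComponentsWithStats(m.astype(np.uint8)); return [(c[i],st[i,4],l==i) for i in range(1,n) if st[i,4]>=amin]
COL={"brown":((8,100,50),(15,210,200)),"red":((0,190,90),(7,255,255)),"pale":((15,60,110),(22,150,215)),"blue":((104,150,90),(118,255,255))}
def knives(im=None,win=(275,145,375,235)):
    im=optics.get_image("top") if im is None else im
    x0,y0,x1,y1=win; h=cv2.cvtColor(im[y0:y1,x0:x1],cv2.COLOR_BGR2HSV)
    bl=[b for b in blobs((h[...,1]<30)&(h[...,2]>140)&(h[...,2]<215),80) if b[1]<350]
    out={}
    for k,(lo,hi) in COL.items():
        bs=blobs(cv2.inRange(h,lo,hi)>0,18)
        if not bs or not bl: continue
        b=max(bs,key=lambda b:b[1]); hc=plane("top",*(b[0]+[x0,y0]),22)
        B=min(bl,key=lambda q:np.linalg.norm(q[0]-b[0])); bc=plane("top",*(B[0]+[x0,y0]),8)
        d=(bc-hc)[:2]; L=np.linalg.norm(d); d/=L
        out[k]=(bc[:2]-d*113,np.degrees(np.arctan2(d[1],d[0])),L,b[1],B[1])
    return out
def move(p,yaw,st=None):
    "slide and dr for a downward tool at TCP p with tool y at yaw deg from world y"
    st=st or arm.read_state(); Rc=R.from_quat(st["ee_rot"]); 
    best=None
    for a in(yaw,):
        c,s=np.cos(np.radians(a)),np.sin(np.radians(a))
        Rt=R.from_matrix(np.array([[-c,-s,0],[-s,c,0],[0,0,-1]]).T)
        Rt=R.from_matrix(np.c_[[-c,-s,0],[-s,c,0],[0,0,-1]])
    print("slide",(Rc.inv().apply(np.array(p)-st["position"])).round(1),"dr",((Rc.inv()*Rt).as_rotvec(degrees=True)/8).round(2))
E
python3 - <<'E'
from h import *
t=cv2.imread("top0raw.png"); s=cv2.imread("scene0raw.png")
for k,v in knives(t).items(): print(k,*v)
for k,(u,v) in dict(pale=(168,338),red=(326,392),brown=(492,458),blue=(655,398)).items(): print(k,plane("top",275+u/8-.5,145+v/7.06-.5,14).round(1))
for u,v in((601,132),(597,217),(593,299)): print("rack",plane("top",130+u/5.227-.5,145+v/5.217-.5,100).round(1))
print("mat",[plane("top",275+u/8-.5,145+v/7.06-.5,4).round()[:2] for u,v in((90,45),(745,78),(740,540),(62,500))])
def ball(im,lo,hi):
    return [(b[0].round(1),b[1]) for b in blobs(cv2.inRange(cv2.cvtColor(im,cv2.COLOR_BGR2HSV),lo,hi)>0,8)]
for nm,lo,hi in(("red",(0,190,90),(6,255,255)),("or",(7,200,150),(13,255,255))):
    print(nm,ball(t,lo,hi),ball(s,lo,hi))
print("foot",plane("scene",255+544/5.517-.5,150+416/5.52-.5,8).round(1), plane("top",130+275/5.227,145+298/5.217,8).round(1))
print(ray("top",0,0)[0],ray("scene",0,0)[0])
E
```

```text
brown [ 493.54229878 -309.66543174] -5.557624530972422 86.59855479140613 105 146
red [ 532.2303796  -226.64263644] 2.4919162072655907 90.07760061613762 81 146
pale [ 560.96556035 -148.30924516] 2.6119114805587675 85.02171979132657 92 144
blue [ 529.84072078 -391.86869456] -2.978076502196895 86.68711142661306 90 139
pale [ 561.2 -149.8   14. ]
red [ 531.1 -228.3   14. ]
brown [ 494.4 -310.    14. ]
blue [ 529.4 -392.2   14. ]
rack [630.5  52.6 100. ]
rack [567.1  54.5 100. ]
rack [506.8  56.4 100. ]
mat [array([ 736., -112.]), array([ 720., -447.]), array([ 451., -434.]), array([470., -97.])]
red [(array([314.8, 193.7]), np.int32(81)), (array([214.3, 212.7]), np.int32(26)), (array([241.5, 236.7]), np.int32(26))] [(array([274.1, 190.7]), np.int32(29)), (array([308.5, 202.9]), np.int32(32)), (array([ 51.3, 219.5]), np.int32(178)), (array([193.3, 239.6]), np.int32(88)), (array([377. , 263.6]), np.int32(110)), (array([388.9, 302.5]), np.int32(155))]
or [(array([144. , 203.4]), np.int32(14))] []
foot [524.  316.5   8. ] [517.9 300.1   8. ]
[ 269.23493055    3.81441517 1566.48744118] [1790.23727056 -178.20760033  961.22388472]
```

Run:
```python
from h import *
move((561,-149,100),2.6)
```

```text
slide [-480.8  299.2  102.3] dr [ 0.01 -0.    2.07]
```

Request:
step_arm:
  motion:
    - {"slide": [-40,25,0],"dr": [0,0,0.3],"jaw": 60}
    - {"slide": [-80,50,0],"dr": [0,0,0.6],"jaw": 60}
    - {"slide": [-125,78,0],"dr": [0,0,0.9],"jaw": 60}
    - {"slide": [-170,106,0],"dr": [0,0,1.2],"jaw": 60}
    - {"slide": [-215,134,0],"dr": [0,0,1.5],"jaw": 60}
    - {"slide": [-260,162,0],"dr": [0,0,1.8],"jaw": 60}
    - {"slide": [-305,190,0],"dr": [0,0,2.07],"jaw": 60}
    - {"slide": [-340,210,0],"dr": [0,0,2.07],"jaw": 60}

```text
clock: 1.1
position: [458.3, -278.3, 202.4]
ee_rot: [-0.023, 1.0, 0.0, -0.0]
contact_force: [1.0, -0.8, 0.2]
gripper_width: 60.1
grasp_force: 0.0
```

Run:
```python
from h import *
s=arm.read_state();print(s["clock"],s["position"],s["gripper_width"]); move((561,-149,80),2.6,s)
```

```text
1.1 [ 458.30091975 -278.30516692  202.44464428] 60.14866181379842
slide [-108.7  124.3  122.4] dr [ 0.   -0.    0.01]
```

Request:
step_arm:
  motion:
    - {"slide": [-30,40,10],"dr": [0,0,0],"jaw": 60}
    - {"slide": [-60,80,30],"dr": [0,0,0],"jaw": 60}
    - {"slide": [-90,110,60],"dr": [0,0,0],"jaw": 60}
    - {"slide": [-109,124,90],"dr": [0,0,0],"jaw": 60}
    - {"slide": [-109,124,122],"dr": [0,0,0],"jaw": 60}
    - {"slide": [-109,124,122],"dr": [0,0,0],"jaw": 60}
    - {"slide": [-109,124,122],"dr": [0,0,0],"jaw": 60}
    - {"slide": [-109,124,122],"dr": [0,0,0],"jaw": 60}

```text
clock: 2.1
position: [561.6, -151.8, 82.5]
ee_rot: [-0.023, 1.0, -0.0, 0.002]
contact_force: [-0.3, 0.6, 0.7]
gripper_width: 59.9
grasp_force: 0.0
```

Run:
```python
from h import *
s=arm.read_state();print(s["clock"],s["position"],s["gripper_width"]); move((561,-149,8),2.6,s)
```

```text
2.1 [ 561.62613078 -151.75111099   82.46070529] 59.93654226120059
slide [ 0.7  2.8 74.5] dr [-0.    0.02  0.  ]
```

Request:
step_arm:
  motion:
    - {"slide": [0,2,30],"dr": [0,0,0],"jaw": 60}
    - {"slide": [0,2,55],"dr": [0,0,0],"jaw": 60}
    - {"slide": [0,2,70],"dr": [0,0,0],"jaw": 60}
    - {"slide": [0,2,75],"dr": [0,0,0],"jaw": 60}
    - {"slide": [0,2,75],"dr": [0,0,0],"jaw": 40}
    - {"slide": [0,2,75],"dr": [0,0,0],"jaw": 28}
    - {"slide": [0,2,75],"dr": [0,0,0],"jaw": 28}
    - {"slide": [0,2,75],"dr": [0,0,0],"jaw": 28}

```text
clock: 3.1
position: [560.8, -149.3, 6.1]
ee_rot: [-0.023, 1.0, -0.0, 0.0]
contact_force: [-0.0, 0.0, -0.2]
gripper_width: 28.2
grasp_force: 0.0
```

Request:
step_arm:
  motion:
    - {"slide": [0,0,0],"dr": [0,0,0],"jaw": 26}
    - {"slide": [0,0,0],"dr": [0,0,0],"jaw": 24}
    - {"slide": [0,0,0],"dr": [0,0,0],"jaw": 22}
    - {"slide": [0,0,0],"dr": [0,0,0],"jaw": 22}
    - {"slide": [0,0,0],"dr": [0,0,0],"jaw": 22}
    - {"slide": [0,0,0],"dr": [0,0,0],"jaw": 22}
    - {"slide": [0,0,0],"dr": [0,0,0],"jaw": 22}
    - {"slide": [0,0,0],"dr": [0,0,0],"jaw": 22}

```text
clock: 4.1
position: [560.6, -149.3, 5.7]
ee_rot: [-0.023, 1.0, -0.0, -0.0]
contact_force: [0.1, 0.5, 0.5]
gripper_width: 21.9
grasp_force: 0.0
```

```bash
python3 - <<'E'
from h import *
s=arm.read_state();print(s["clock"],s["position"],s["gripper_width"],s["grasp_force"])
for n,w in(("top",(290,145,350,190)),("scene",(180,190,280,265))):
    im=optics.get_image(n); x0,y0,x1,y1=w
    cv2.imwrite(f"pics/g_{n}.png",cv2.resize(im[y0:y1,x0:x1],None,fx=8,fy=8,interpolation=cv2.INTER_NEAREST))
E
python3 -c "
import cv2,numpy as np
a=cv2.imread('pics/g_top.png');b=cv2.imread('pics/g_scene.png')
cv2.imwrite('pics/g.png',cv2.resize(b,(800,600)))"
```

```text
4.1 [ 560.61029886 -149.33867886    5.69486996] 21.89163315968035 0.0
```

View pics/g.png

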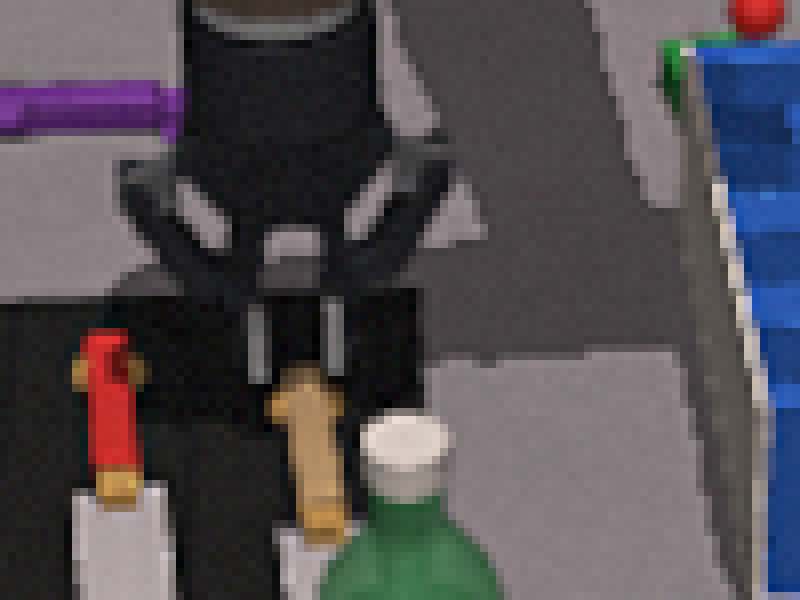

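Run:
```python
from h import *
for u,v in((308,405),(110,370),(325,528),(118,488)): print(plane("scene",180+u/8-.5,190+v/8-.5,14).round(1))
# fingertips
for u,v in((258,380),(335,372)): print("tip",plane("scene",180+u/8-.5,190+v/8-.5,8).round(1))
im=cv2.imread("scene0raw.png");cv2.imwrite("pics/s0.png",cv2.resize(im[190:265,180:280],(800,600),interpolation=cv2.INTER_NEAREST))
```

```text
[ 565.2 -144.3   14. ]
[ 533.2 -222.8   14. ]
[ 642.9 -142.    14. ]
[ 609.6 -220.6   14. ]
tip [ 538.6 -163.4    8. ]
tip [ 536.7 -131.9    8. ]
```

View pics/s0.png

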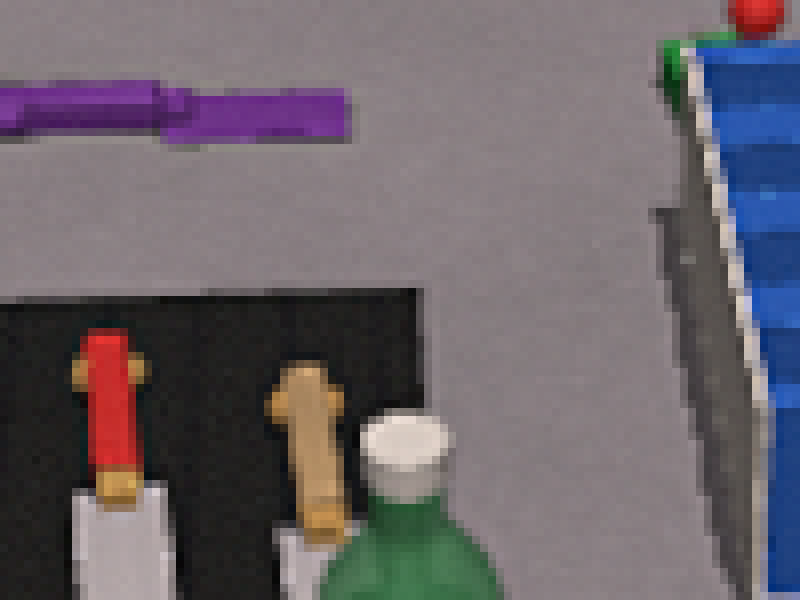

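Run:
```python
import cv2,numpy as np
a=cv2.imread("pics/g_scene.png")[4::8,4::8]; b=cv2.imread("scene0raw.png")[190:265,180:280]
d=np.abs(a.astype(int)-b).max(2)
print("rows 36-58 cols 28-46"); 
for r in range(36,58): print(r,' '.join(f"{v:3d}" for v in d[r,28:46]),'|',' '.join(f"{v:3d}" for v in a[r,28:46].max(1)))
```

```text
rows 36-58 cols 28-46
36  75  75  78  81  70  44  31  33  33  37  37  41  42  30  27  27  22  20 |  32  29  25  25  33  39  37  36  37  36  36  31  31  32  27  27  24  29
37  14  13  19  15   5   7  13  15  14   9  15  19  39  57  30   7   5  12 |  31  30  34  35  27  15  12   5  11  14  11   6  59  81  58  26  27  18
38  10   3   8  35  32  11  15  14  11  13  21  21  45  94  64  18  14  18 |  26  27  32  66  63  25  13  15  18  21  15  12  78 129  97  19  20  16
39  18  18  10  61  59   2  22  15  11  17  15  28  23  90  65  18  21  24 |  17  21  38  96  92  32  15  13  18  17  18   9  55 120  99  15  18  15
40  19  16   8  65  65  16  27  15  11  17  13  25  18  86  67  14  14  22 |  11  22  39  95  96  44  12  16  18  18  17   7  54 118  96  20  20  14
41  18   9   2  64  68  13  22  19  14  18  25  26  21  88  64  20  12  12 |  23  25  34  97 100  44  12  17  17  18  14   5  58 120  97  21  23  22
42  12  10  11  78  85  19  23  19  17  16  19  32  27  86  68   6   4  14 |  18  27  26 108 113  52  11  11  16  18  19   4  55 119  98  29  36  26
43  15   9  10  76  80  18  22  25 
[... 1499 characters left out ...]
 2   2   5   4   1   5   3   2 |  30  22  24  21  15   9  27  53 132 170 172 171 165 108  17  28  18 116
54   8   6  10  15  13   4   8   2   2   3   4   2   2   2   1   2   2   3 |  39  33  23  21  21  22  27  21 126 173 175 171 176 124  28  25  11 184
55   2   2   5   9   3   2   3   1   2   4   1   2   2   3   2   3   4   1 |  33  33  36  35  34  34  28  23 129 175 175 173 179 136  54  24   7 176
56   4   3   4   3   2   3   4   3   3   1   1   2   2   1   3   3   2   2 |  32  32  30  34  34  32  31  19 122 175 177 174 180 156  88  25  23 136
57   5   4   1   2   5   2   4   6   3   1   2   2   2   1   2   2   1   2 |  37  34  31  34  34  33  31  14 109 169 179 174 180 178 116  19  28  79
```

Request:
step_arm:
  motion:
    - {"slide": [0,0,0],"dr": [0,0,0],"jaw": 40}
    - {"slide": [0,0,0],"dr": [0,0,0],"jaw": 50}
    - {"slide": [0,0,0],"dr": [0,0,0],"jaw": 60}
    - {"slide": [0,0,0],"dr": [0,0,0],"jaw": 60}
    - {"slide": [0,0,1],"dr": [0,0,0],"jaw": 60}
    - {"slide": [0,0,2],"dr": [0,0,0],"jaw": 60}
    - {"slide": [0,0,3],"dr": [0,0,0],"jaw": 60}
    - {"slide": [0,0,3],"dr": [0,0,0],"jaw": 60}

```text
clock: 5.2
position: [560.5, -149.4, 2.5]
ee_rot: [-0.023, 1.0, 0.0, -0.0]
contact_force: [-0.0, 0.0, -0.2]
gripper_width: 60.0
grasp_force: 0.0
```

Run:
```python
from h import *
s=arm.read_state();print(s["position"],s["gripper_width"])
b=cv2.imread("scene0raw.png"); a=optics.get_image("scene"); cv2.imwrite("s_open.png",a)
d=np.abs(a.astype(int)-b).max(2)[190:265,180:280]
for r in range(34,56): print(r,' '.join(f"{v:3d}" for v in a[190+r,180+22:180+52].max(1)))
```

```text
[ 560.50012779 -149.36399525    2.54608525] 60.02811956487515
34  38  35  33  26  26  35  65  75  76  73  72  74  73  75  74  76  76  72  74  73  74  76  81  55  21  30  30  30  38  51
35  28  31  33  29  27  53  73  73  72  76  73  71  72  70  72  71  74  71  70  69  71  70  76  51  27  31  33  32  41  64
36  31  34  32  34  34  49  56  56  53  52  53  38  33  39  39  37  39  34  43  33  26  27  23  17  60  77  45  28  18   4
37  29  33  34  37  28  10  14   9   5  12  16  14  16  10  11  12  14  19   6  16  14  16  12   7  87 126  90  18  20  10
38  22  26  37  77  65  18  13  15  17  14  15  10  19  12  20  17  21  18  16  15  18  19  18   7  56 122  96  22  18  11
39  18  22  64 123 109  33  16  18  18  18  23  18  18  17  17  13  19  18  24  12  15  22  19   8  54 120  98  20  20  13
40  25  19  40 113 101  32  16  12  18  17  17  16  20  19  18  20  15  13  19  15  14  18  18   6  53 117  97  17  20  16
41  17  18  33 109 103  35  10  20  17  19  19  13  19  13  20  13  18  23  14  18  21  20  15   9  59 120  97  35  31  13
42  23  25  33 110 114  53  15  18  17  21  22  19  18
[... 967 characters left out ...]
9  15  15  70 176 188 166 169 166 170 160 175 141  23  15  18  10   4   4   8  13  15
51  18  11  18  14  19  14  17  19  14  18   8  72 160 160 155 168 169 169 165 155 103  19  26   9   8  36 103 128 126 126
52  17  19  13  22  10  20  21  19  17  15  17  31 105 113 140 171 168 169 171 123  43  32  26  37 103 147 209 238 230 230
53  22  24  17  15  16  28  37  27  17  30  31  21  26  53 133 172 170 170 169 112  16  27  18 115 210 233 222 217 215 216
54  34  26  26  20  17  26  33  38  35  36  35  26  21  18 127 173 173 172 176 124  27  27  13 184 233 219 213 214 213 214
55  37  26  31  31  33  37  30  32  32  31  30  33  26  23 129 176 175 171 180 137  51  19   8 177 227 217 215 214 215 212
```

Request:
step_arm:
  motion:
    - {"slide": [0,0,1],"dr": [0,0,0],"jaw": 60}
    - {"slide": [0,0,2],"dr": [0,0,0],"jaw": 60}
    - {"slide": [0,0,3],"dr": [0,0,0],"jaw": 60}
    - {"slide": [0,0,3.5],"dr": [0,0,0],"jaw": 60}
    - {"slide": [0,0,4],"dr": [0,0,0],"jaw": 60}
    - {"slide": [0,0,4.5],"dr": [0,0,0],"jaw": 60}
    - {"slide": [0,0,5],"dr": [0,0,0],"jaw": 60}
    - {"slide": [0,0,5],"dr": [0,0,0],"jaw": 60}

```text
clock: 6.25
position: [560.6, -149.4, -2.4]
ee_rot: [-0.023, 1.0, -0.0, -0.0]
contact_force: [0.2, 0.3, -0.0]
gripper_width: 60.1
grasp_force: 0.0
```

Request:
step_arm:
  motion:
    - {"slide": [0,0,0.5],"dr": [0,0,0],"jaw": 60}
    - {"slide": [0,0,1],"dr": [0,0,0],"jaw": 60}
    - {"slide": [0,0,1.5],"dr": [0,0,0],"jaw": 60}
    - {"slide": [0,0,2],"dr": [0,0,0],"jaw": 60}
    - {"slide": [0,0,2.5],"dr": [0,0,0],"jaw": 60}
    - {"slide": [0,0,3],"dr": [0,0,0],"jaw": 60}
    - {"slide": [0,0,3.5],"dr": [0,0,0],"jaw": 60}
    - {"slide": [0,0,3.5],"dr": [0,0,0],"jaw": 60}

```text
clock: 7.25
position: [560.6, -149.4, -5.8]
ee_rot: [-0.023, 1.0, -0.0, -0.0]
contact_force: [0.3, 0.1, 0.3]
gripper_width: 59.9
grasp_force: 0.0
```

Run:
```python
from h import *
a=optics.get_image("scene"); t=optics.get_image("top")
for r in range(43,52): print(r,' '.join(f"{v:3d}" for v in a[190+r,180+22:180+50].max(1)))
o=np.hstack([cv2.resize(a[200:260,195:245],(400,480),interpolation=0),cv2.resize(t[140:200,285:335],(400,480),interpolation=0)])
cv2.imwrite("pics/g2.png",o)
```

```text
43  16  25  38 112 112  50   8  19  16  17  21  18  17  18  13  15  20  19  12  21  19  21  20  12  54 119 103  40
44  24  29  25 106 112  49   9  18  14  16  24  17  16  15  13  10  17  18  15  17  13  19  17   9  57 120 100  41
45  21  18  17 106 112  49   9  12  19  21  19  15  17  21  32  50  55  48  25  14  13  13  15  13  49 117 105  36
46  23  29  24 107 116  56  13  12  18  20  17  15  12  51  78  97 109  97  54  13  16  16  19  16  34 113 106  31
47  20  24  23 102 125  73  10  20  16  21  19  15  15  73  94  85  85 111  93  28  10  14  18  12  36 100  93  24
48  15  11  10  97 121  74  10  14  18  22  16  11  36  78 104 113 112 157 157 115  70  10  22  13  15   4  10  13
49  21  17   6  90 111  66  18  14  24  17  10  26 116 129 153 175 174 177 171 191 146   6  13  20  15  16  14  17
50  17  18  11  13  11  16  13  13  15  17  16  66 177 187 167 170 167 171 162 176 140  24   8  20  16   7   0   7
51  19  18  10  13  19  18  19  15  17  19  16  73 158 162 156 169 168 169 165 154 102  15  21   9  10  39 101 127
```

View pics/g2.png

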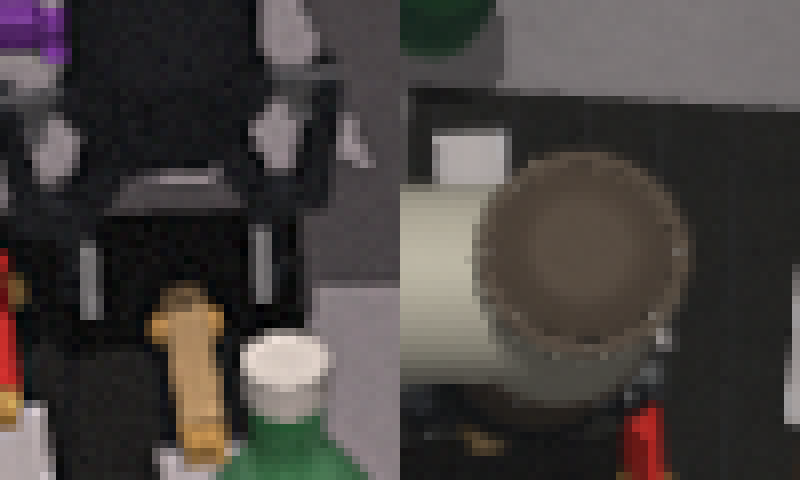

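Request:
step_arm:
  motion:
    - {"slide": [0,0,1],"dr": [0,0,0],"jaw": 60}
    - {"slide": [0,0,2],"dr": [0,0,0],"jaw": 60}
    - {"slide": [0,0,3],"dr": [0,0,0],"jaw": 60}
    - {"slide": [0,0,4],"dr": [0,0,0],"jaw": 60}
    - {"slide": [0,0,5],"dr": [0,0,0],"jaw": 60}
    - {"slide": [0,0,6],"dr": [0,0,0],"jaw": 60}
    - {"slide": [0,0,6],"dr": [0,0,0],"jaw": 60}
    - {"slide": [0,0,6],"dr": [0,0,0],"jaw": 60}

```text
clock: 8.35
position: [560.7, -149.3, -11.8]
ee_rot: [-0.023, 1.0, -0.0, 0.0]
contact_force: [0.8, -0.7, -0.7]
gripper_width: 59.9
grasp_force: 0.0
```

Request:
step_arm:
  motion:
    - {"slide": [0,0,0],"dr": [0,0,0],"jaw": 50}
    - {"slide": [0,0,0],"dr": [0,0,0],"jaw": 40}
    - {"slide": [0,0,0],"dr": [0,0,0],"jaw": 34}
    - {"slide": [0,0,0],"dr": [0,0,0],"jaw": 31}
    - {"slide": [0,0,0],"dr": [0,0,0],"jaw": 28}
    - {"slide": [0,0,0],"dr": [0,0,0],"jaw": 28}
    - {"slide": [0,0,0],"dr": [0,0,0],"jaw": 28}
    - {"slide": [0,0,0],"dr": [0,0,0],"jaw": 28}

```text
clock: 9.35
position: [560.7, -149.3, -11.7]
ee_rot: [-0.023, 1.0, 0.0, 0.0]
contact_force: [-0.5, 1.3, 2.7]
gripper_width: 27.9
grasp_force: 1.5
```

Run:
```python
from h import *
a=optics.get_image("scene")
for r in range(44,58): print(r,' '.join(f"{v:3d}" for v in a[190+r,180+22:180+50].max(1)))
```

```text
44  18  16   8  19  10  19  28  21 104 119  61  10  18  14  12  15  15  14  10  55 119 101  37  25  17  10  22  16
45  18  14  20  20  20  13  20  14  90 106  63   5  24  24  35  43  37  15   9  48 116 103  48  28  13  14  20  17
46  20  23  16  23  17  18  19  18  89 117  72   4  49  68  78  90  80  40   8  27 109  99  44  31  16  18  13  16
47  15  11  15  11  15  17  23  24  81 109  70  14  73  99  93  93  95  63   6  27 109 105  41  23  22  15  16  21
48  18  17  20  24  15  10  39  38  80 113  77  21  74  88  81 104 122 111  83  49 106 107  35  20  16  15  18  19
49  16  15  19  17  21  16  26  24  76 126  91  49  90 110 111 152 183 184 163  93 110 107  32  12   9  13  12  15
50  24  11  15  15  15  17  17  20  68 123 100 112 138 160 176 171 171 169 149  86 103 103  40  12  16   6   0   7
51  22  14  21  18  13  16  18   9  58 116  91 152 156 143 171 167 169 167 162 107   8  14  11  11  14  41  99 123
52  18  16  20  13  22  15  16   9  23  16  29 115 115 131 168 170 170 165 115  31   2  16  15  40 109 148 211 238
53  20  12  20  29  34  26  19  12  14  18  14  45  60 130 173 172 171 175 124  32  14  27  21 117 209 231 216 217
54  29  24  33  34  34  33  25  21  23  21  26  25  20 123 172 173 171 178 147  71  26  27  13 183 234 219 214 213
55  35  28  28  30  36  32  36  38  36  31  34  31  26 107 164 176 172 177 178 119  21  26  14 176 226 218 213 213
56  32  29  25  29  32  33  29  32  29  33  31  31  25  80 150 175 172 175 180 124  20  25  26 135 205 221 219 215
57  34  26  30  32  35  32  32  32  33  33  36  29  30  51 139 176 174 176 179 123  28  25  29  80 159 199 211 212
```

Request:
step_arm:
  motion:
    - {"slide": [0,0,0],"dr": [0,0,0],"jaw": 45}
    - {"slide": [0,0,0],"dr": [0,0,0],"jaw": 45}
    - {"slide": [0,0,1.5],"dr": [0,0,0],"jaw": 45}
    - {"slide": [0,0,3],"dr": [0,0,0],"jaw": 45}
    - {"slide": [0,0,4.5],"dr": [0,0,0],"jaw": 45}
    - {"slide": [0,0,5],"dr": [0,0,0],"jaw": 40}
    - {"slide": [0,0,5],"dr": [0,0,0],"jaw": 34}
    - {"slide": [0,0,5],"dr": [0,0,0],"jaw": 34}

```text
clock: 10.4
position: [560.7, -149.3, -16.7]
ee_rot: [-0.023, 1.0, -0.0, 0.0]
contact_force: [0.3, 0.1, 0.2]
gripper_width: 34.0
grasp_force: 0.0
```

Request:
step_arm:
  motion:
    - {"slide": [0,0,0.5],"dr": [0,0,0],"jaw": 34}
    - {"slide": [0,0,1],"dr": [0,0,0],"jaw": 34}
    - {"slide": [0,0,1],"dr": [0,0,0],"jaw": 32}
    - {"slide": [0,0,1],"dr": [0,0,0],"jaw": 30}
    - {"slide": [0,0,1],"dr": [0,0,0],"jaw": 28}
    - {"slide": [0,0,1],"dr": [0,0,0],"jaw": 26}
    - {"slide": [0,0,1],"dr": [0,0,0],"jaw": 24}
    - {"slide": [0,0,1],"dr": [0,0,0],"jaw": 20}

```text
clock: 11.4
position: [560.6, -149.3, -17.3]
ee_rot: [-0.023, 1.0, -0.0, 0.0]
contact_force: [-0.9, 1.4, 5.0]
gripper_width: 25.4
grasp_force: 58.6
```

Run:
```python
from h import *
a=optics.get_image("scene")
cv2.imwrite("pics/g3.png",cv2.resize(a[215:265,200:250],(600,600),interpolation=cv2.INTER_CUBIC))
s=arm.read_state(); print(s["gripper_width"],s["grasp_force"],s["contact_force"])
```

```text
25.42210861203966 58.645378947257996 [-1.72129857  1.14201777  4.59956327]
```

View pics/g3.png

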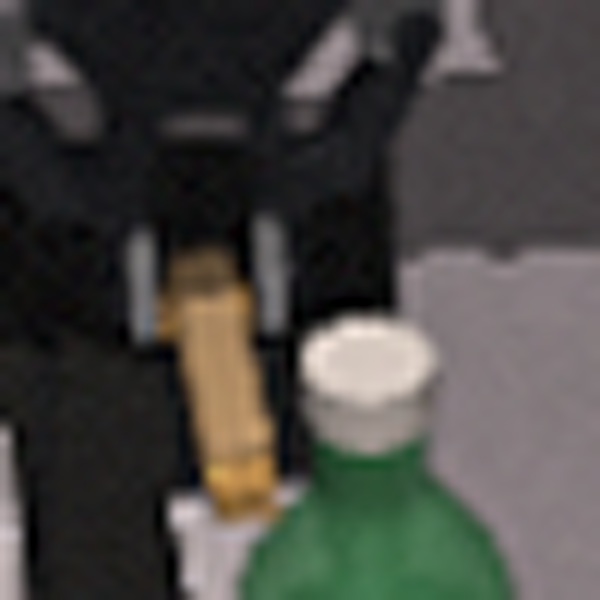

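Request:
step_arm:
  motion:
    - {"slide": [0,0,-5],"dr": [0,0,0],"jaw": 15}
    - {"slide": [0,0,-15],"dr": [0,0,0],"jaw": 15}
    - {"slide": [0,0,-40],"dr": [0,0,0],"jaw": 15}
    - {"slide": [0,0,-80],"dr": [0,0,0],"jaw": 15}
    - {"slide": [0,0,-130],"dr": [0,0,0],"jaw": 15}
    - {"slide": [0,0,-180],"dr": [0,0,0],"jaw": 15}
    - {"slide": [0,0,-230],"dr": [0,0,0],"jaw": 15}
    - {"slide": [0,0,-270],"dr": [0,0,0],"jaw": 15}

```text
clock: 12.45
position: [560.4, -149.4, 254.9]
ee_rot: [-0.023, 1.0, -0.0, 0.001]
contact_force: [0.2, -0.8, -2.3]
gripper_width: 25.4
grasp_force: 59.1
```

Run:
```python
from h import *
a=optics.get_image("scene");t=optics.get_image("top")
cv2.imwrite("s_l.png",a);cv2.imwrite("t_l.png",t)
o=np.hstack([cv2.resize(a[120:260,160:300],(480,480),interpolation=cv2.INTER_CUBIC),cv2.resize(t[100:200,275:341],(317,480),interpolation=cv2.INTER_CUBIC)])
cv2.imwrite("pics/g4.png",o)
s=arm.read_state(); print(s["position"],s["gripper_width"],s["grasp_force"],s["contact_force"])
```

```text
[ 563.03038588 -150.0373223   258.46300102] 25.793262086240514 59.158655405044556 [ 0.08619731 -0.53757823 -0.66850619]
```

View pics/g4.png

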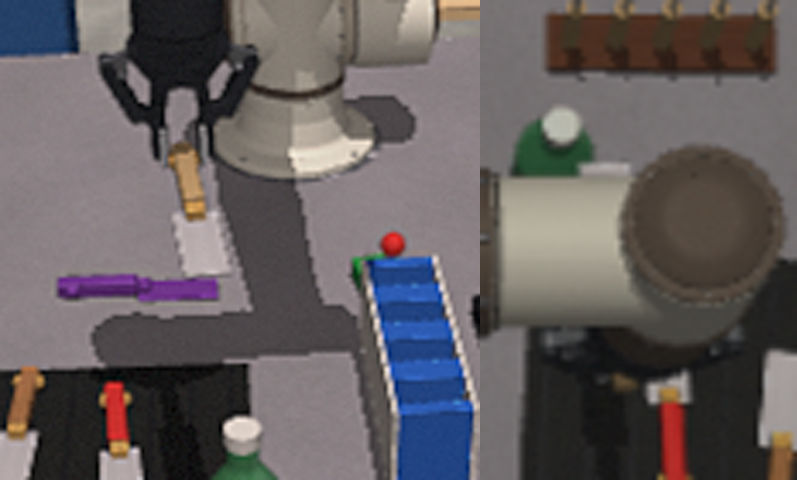

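Request:
step_arm:
  motion:
    - {"slide": [0,0,0],"dr": [0,0,0],"jaw": 24}
    - {"slide": [0,0,0],"dr": [0,0,0],"jaw": 25}
    - {"slide": [0,0,0],"dr": [0,0,0],"jaw": 25.4}
    - {"slide": [0,0,0],"dr": [0,0,0],"jaw": 25.4}
    - {"slide": [0,0,0],"dr": [0,0,0],"jaw": 25.4}
    - {"slide": [0,0,0],"dr": [0,0,0],"jaw": 25.4}
    - {"slide": [0,0,0],"dr": [0,0,0],"jaw": 25.4}
    - {"slide": [0,0,0],"dr": [0,0,0],"jaw": 25.4}

```text
clock: 13.55
position: [560.6, -149.4, 252.3]
ee_rot: [-0.023, 1.0, 0.0, 0.0]
contact_force: [-0.4, -0.6, -0.3]
gripper_width: 25.5
grasp_force: 56.8
```

Run:
```python
from h import *
for z in(260,280,300): 
    p=plane("scene",213.1,164.3,z); print(z,p.round(1))
```

```text
260 [ 508.3 -147.4  260. ]
280 [ 544.9 -148.3  280. ]
300 [ 581.5 -149.1  300. ]
```

Request:
step_arm:
  motion:
    - {"slide": [0,0,0],"dr": [0,0,0],"jaw": 25.6}
    - {"slide": [0,0,0],"dr": [0,0,0],"jaw": 25.6}
    - {"slide": [0,0,0],"dr": [0,0,0],"jaw": 25.7}
    - {"slide": [0,0,0],"dr": [0,0,0],"jaw": 25.7}
    - {"slide": [0,0,0],"dr": [0,0,0],"jaw": 25.8}
    - {"slide": [0,0,0],"dr": [0,0,0],"jaw": 25.8}
    - {"slide": [0,0,0],"dr": [0,0,0],"jaw": 25.8}
    - {"slide": [0,0,0],"dr": [0,0,0],"jaw": 25.8}

```text
clock: 14.55
position: [560.6, -149.4, 252.2]
ee_rot: [-0.023, 1.0, 0.0, 0.0]
contact_force: [-0.4, -0.2, -0.3]
gripper_width: 26.0
grasp_force: 49.9
```

Request:
step_arm:
  motion:
    - {"slide": [0,0,0],"dr": [0,0,0],"jaw": 26.2}
    - {"slide": [0,0,0],"dr": [0,0,0],"jaw": 26.5}
    - {"slide": [0,0,0],"dr": [0,0,0],"jaw": 26.8}
    - {"slide": [0,0,0],"dr": [0,0,0],"jaw": 27}
    - {"slide": [0,0,0],"dr": [0,0,0],"jaw": 27}
    - {"slide": [0,0,0],"dr": [0,0,0],"jaw": 27}
    - {"slide": [0,0,0],"dr": [0,0,0],"jaw": 27}
    - {"slide": [0,0,0],"dr": [0,0,0],"jaw": 27}

```text
clock: 15.55
position: [560.6, -149.4, 252.2]
ee_rot: [-0.023, 1.0, 0.0, 0.0]
contact_force: [-0.5, -0.6, -1.6]
gripper_width: 27.3
grasp_force: 30.5
```

Request:
step_arm:
  motion:
    - {"slide": [0,0,0],"dr": [0,0,0],"jaw": 27.4}
    - {"slide": [0,0,0],"dr": [0,0,0],"jaw": 27.8}
    - {"slide": [0,0,0],"dr": [0,0,0],"jaw": 28}
    - {"slide": [0,0,0],"dr": [0,0,0],"jaw": 28.2}
    - {"slide": [0,0,0],"dr": [0,0,0],"jaw": 28.3}
    - {"slide": [0,0,0],"dr": [0,0,0],"jaw": 28.3}
    - {"slide": [0,0,0],"dr": [0,0,0],"jaw": 28.3}
    - {"slide": [0,0,0],"dr": [0,0,0],"jaw": 28.3}

```text
clock: 16.55
position: [560.6, -149.4, 252.2]
ee_rot: [-0.023, 1.0, -0.0, -0.0]
contact_force: [0.0, -0.3, -1.0]
gripper_width: 28.3
grasp_force: 11.6
```

Request:
step_arm:
  motion:
    - {"slide": [0,0,0],"dr": [0,0,0],"jaw": 28.4}
    - {"slide": [0,0,0],"dr": [0,0,0],"jaw": 28.5}
    - {"slide": [0,0,0],"dr": [0,0,0],"jaw": 28.6}
    - {"slide": [0,0,0],"dr": [0,0,0],"jaw": 28.6}
    - {"slide": [0,0,0],"dr": [0,0,0],"jaw": 28.6}
    - {"slide": [0,0,0],"dr": [0,0,0],"jaw": 28.6}
    - {"slide": [0,0,0],"dr": [0,0,0],"jaw": 28.6}
    - {"slide": [0,0,0],"dr": [0,0,0],"jaw": 28.6}

```text
clock: 17.55
position: [560.6, -149.4, 252.2]
ee_rot: [-0.023, 1.0, 0.0, 0.0]
contact_force: [-0.8, 0.5, -1.7]
gripper_width: 28.6
grasp_force: 8.5
```

Run:
```python
from h import *
a=optics.get_image("scene"); cv2.imwrite("s_h.png",a)
cv2.imwrite("pics/g5.png",cv2.resize(a[120:260,160:300],(560,560),interpolation=cv2.INTER_CUBIC))
s=arm.read_state(); print(s["position"],s["gripper_width"],s["grasp_force"],s["contact_force"])
```

```text
[ 560.66353049 -149.37612492  252.23738031] 28.667109859930246 8.536368906497955 [-0.04561232 -0.67717171 -1.68715313]
```

View pics/g5.png

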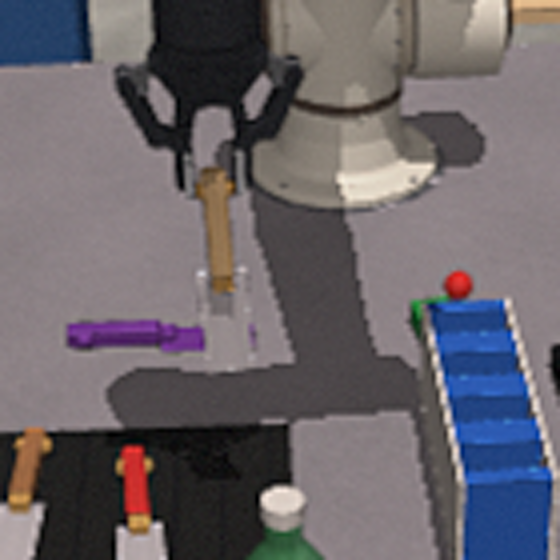

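Request:
step_arm:
  motion:
    - {"slide": [0,0,0],"dr": [0,0,0],"jaw": 28.8}
    - {"slide": [0,0,0],"dr": [0,0,0],"jaw": 28.8}
    - {"slide": [0,0,0],"dr": [0,0,0],"jaw": 28.9}
    - {"slide": [0,0,0],"dr": [0,0,0],"jaw": 28.9}
    - {"slide": [0,0,0],"dr": [0,0,0],"jaw": 28.9}
    - {"slide": [0,0,0],"dr": [0,0,0],"jaw": 27}
    - {"slide": [0,0,0],"dr": [0,0,0],"jaw": 20}
    - {"slide": [0,0,0],"dr": [0,0,0],"jaw": 15}

```text
clock: 18.6
position: [560.6, -149.4, 252.2]
ee_rot: [-0.023, 1.0, -0.0, 0.0]
contact_force: [0.4, 0.0, -1.2]
gripper_width: 24.9
grasp_force: 59.0
```

```bash
cat >> h.py <<'E'
def proj(n,p):
    K,V=cam(n); c=V[:3,:3]@p+V[:3,3]; q=K@(c*[1,-1,-1]); return q[:2]/q[2]
def snap(fn,boxes,h=560,n="scene"):
    im=optics.get_image(n); x0,y0,x1,y1=boxes; f=h/(y1-y0)
    cv2.imwrite(fn,cv2.resize(im[y0:y1,x0:x1],None,fx=f,fy=f,interpolation=cv2.INTER_CUBIC)); return im
E
python3 - <<'E'
from h import *
for z in (276,281,286,291): print(z,proj("scene",np.array([564,-146,z])).round(1),proj("scene",np.array([564-8,-146,z-152])).round(1))
s=arm.read_state(); print(s["gripper_width"],s["grasp_force"])
move((661,51.6,252),-1.8,s)
a=optics.get_image("scene"); b=cv2.imread("s_h.png"); print(np.abs(a.astype(int)-b)[160:220,195:230].max(2).mean())
E
```

```text
276 [214.2 168.6] [216.  210.2]
281 [214.2 167.1] [216.  208.9]
286 [214.1 165.6] [215.9 207.6]
291 [214.  164.1] [215.9 206.2]
24.88876509396112 58.99340629577637
slide [-109.5  196.2    0.2] dr [-0.    0.    0.55]
4.097142857142857
```

Request:
step_arm:
  motion:
    - {"slide": [-20,36,0],"dr": [0,0,0.2],"jaw": 15}
    - {"slide": [-40,72,0],"dr": [0,0,0.4],"jaw": 15}
    - {"slide": [-60,108,0],"dr": [0,0,0.55],"jaw": 15}
    - {"slide": [-80,144,0],"dr": [0,0,0.55],"jaw": 15}
    - {"slide": [-100,180,0],"dr": [0,0,0.55],"jaw": 15}
    - {"slide": [-110,196,0],"dr": [0,0,0.55],"jaw": 15}
    - {"slide": [-110,196,0],"dr": [0,0,0.55],"jaw": 15}
    - {"slide": [-110,196,0],"dr": [0,0,0.55],"jaw": 15}

```text
clock: 19.65
position: [661.1, 50.6, 252.3]
ee_rot: [0.016, 1.0, -0.0, -0.0]
contact_force: [-0.5, -0.3, -0.9]
gripper_width: 25.2
grasp_force: 59.1
```

Run:
```python
from h import *
s=arm.read_state(); print(s["position"],s["grasp_force"]); move((661,51.6,133),-1.8,s)
snap("pics/g6.png",(210,110,310,290))
```

```text
[661.12985324  50.56350175 252.28059865] 59.111552238464355
slide [1.000e-01 1.100e+00 1.193e+02] dr [-0. -0. -0.]
```

View pics/g6.png

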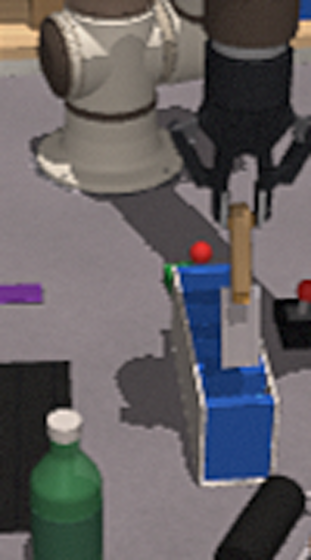

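Request:
step_arm:
  motion:
    - {"slide": [0,1,10],"dr": [0,0,0],"jaw": 15}
    - {"slide": [0,1,20],"dr": [0,0,0],"jaw": 15}
    - {"slide": [0,1,30],"dr": [0,0,0],"jaw": 15}
    - {"slide": [0,1,36],"dr": [0,0,0],"jaw": 15}
    - {"slide": [0,1,42],"dr": [0,0,0],"jaw": 15}
    - {"slide": [0,1,48],"dr": [0,0,0],"jaw": 15}
    - {"slide": [0,1,54],"dr": [0,0,0],"jaw": 15}
    - {"slide": [0,1,54],"dr": [0,0,0],"jaw": 15}

```text
clock: 20.7
position: [661.3, 52.5, 197.5]
ee_rot: [0.016, 1.0, -0.0, -0.001]
contact_force: [0.5, 0.5, -0.5]
gripper_width: 25.2
grasp_force: 59.1
```

Request:
step_arm:
  motion:
    - {"slide": [0,0,10],"dr": [0,0,0],"jaw": 15}
    - {"slide": [0,0,20],"dr": [0,0,0],"jaw": 15}
    - {"slide": [0,0,30],"dr": [0,0,0],"jaw": 15}
    - {"slide": [0,0,40],"dr": [0,0,0],"jaw": 15}
    - {"slide": [0,0,48],"dr": [0,0,0],"jaw": 15}
    - {"slide": [0,0,54],"dr": [0,0,0],"jaw": 15}
    - {"slide": [0,0,58],"dr": [0,0,0],"jaw": 15}
    - {"slide": [0,0,58],"dr": [0,0,0],"jaw": 15}

```text
clock: 21.7
position: [661.5, 52.4, 140.0]
ee_rot: [0.016, 1.0, -0.0, -0.0]
contact_force: [-0.0, -0.2, -0.6]
gripper_width: 25.1
grasp_force: 59.1
```

Request:
step_arm:
  motion:
    - {"slide": [0,0,4],"dr": [0,0,0],"jaw": 15}
    - {"slide": [0,0,8],"dr": [0,0,0],"jaw": 20}
    - {"slide": [0,0,8],"dr": [0,0,0],"jaw": 26}
    - {"slide": [0,0,8],"dr": [0,0,0],"jaw": 28.5}
    - {"slide": [0,0,8],"dr": [0,0,0],"jaw": 31}
    - {"slide": [0,0,8],"dr": [0,0,0],"jaw": 40}
    - {"slide": [0,0,8],"dr": [0,0,0],"jaw": 56}
    - {"slide": [0,0,8],"dr": [0,0,0],"jaw": 60}

```text
clock: 22.7
position: [661.5, 52.4, 131.9]
ee_rot: [0.016, 1.0, -0.0, -0.0]
contact_force: [0.2, -0.7, 0.3]
gripper_width: 60.1
grasp_force: 0.0
```

Request:
step_arm:
  motion:
    - {"slide": [0,0,-10],"dr": [0,0,0],"jaw": 60}
    - {"slide": [0,0,-30],"dr": [0,0,0],"jaw": 60}
    - {"slide": [0,0,-60],"dr": [0,0,0],"jaw": 60}
    - {"slide": [0,0,-100],"dr": [0,0,0],"jaw": 60}
    - {"slide": [0,-40,-110],"dr": [0,0,0],"jaw": 60}
    - {"slide": [0,-80,-110],"dr": [0,0,0],"jaw": 60}
    - {"slide": [30,-130,-110],"dr": [0,0,0],"jaw": 60}
    - {"slide": [60,-180,-110],"dr": [0,0,0],"jaw": 60}

```text
clock: 23.7
position: [595.4, -127.0, 242.8]
ee_rot: [0.015, 1.0, -0.0, 0.0]
contact_force: [-0.4, -0.0, -0.0]
gripper_width: 59.6
grasp_force: 0.0
```

Run:
```python
from h import *
s=arm.read_state(); print(s["position"],s["grasp_force"])
im=optics.get_image("top"); cv2.imwrite("t1.png",im)
for k,v in knives(im).items(): print(k,*v)
sc=optics.get_image("scene"); cv2.imwrite("s1.png",sc)
o=np.hstack([cv2.resize(sc[150:270,240:340],(500,600),interpolation=cv2.INTER_CUBIC),cv2.resize(im[130:240,215:265],(273,600),interpolation=cv2.INTER_CUBIC)])
cv2.imwrite("pics/p1.png",o)
```

```text
[ 595.38623238 -126.95669676  242.81676816] 0.0
brown [ 494.56454153 -309.60508582] -5.6657137615244775 88.15964568940792 105 139
red [ 521.45085305 -227.19052705] 2.4400901315246375 79.25270192195187 82 102
blue [ 530.72546671 -391.85658856] -3.108880271232973 87.56996728181646 90 136
```

View pics/p1.png

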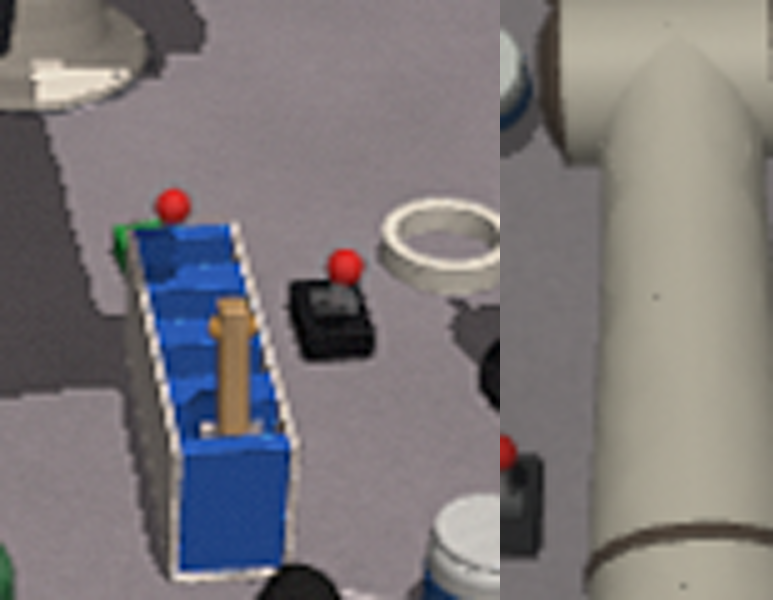

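Run:
```python
from h import *
move((531.5,-227.5,60),2.5)
```

```text
slide [  58.5 -100.1  184. ] dr [-0.    0.01 -0.57]
```

Request:
step_arm:
  motion:
    - {"slide": [20,-35,20],"dr": [0,0,-0.3],"jaw": 60}
    - {"slide": [40,-70,45],"dr": [0,0,-0.57],"jaw": 60}
    - {"slide": [58,-100,85],"dr": [0,0,-0.57],"jaw": 60}
    - {"slide": [58,-100,125],"dr": [0,0,-0.57],"jaw": 60}
    - {"slide": [58,-100,160],"dr": [0,0,-0.57],"jaw": 60}
    - {"slide": [58,-100,184],"dr": [0,0,-0.57],"jaw": 60}
    - {"slide": [58,-100,184],"dr": [0,0,-0.57],"jaw": 60}
    - {"slide": [58,-100,184],"dr": [0,0,-0.57],"jaw": 60}

```text
clock: 24.8
position: [536.3, -223.8, 59.6]
ee_rot: [-0.025, 1.0, -0.0, 0.001]
contact_force: [1.5, 0.1, 0.1]
gripper_width: 60.2
grasp_force: 0.0
```

Run:
```python
from h import *
move((531.5,-227.5,-17),2.5); print(arm.read_state()["position"])
```

```text
slide [ 5.1 -3.3 76.6] dr [-0.01  0.02  0.04]
[ 536.29072626 -223.84785896   59.64780522]
```

Request:
step_arm:
  motion:
    - {"slide": [5,-3,20],"dr": [0,0,0],"jaw": 60}
    - {"slide": [5,-3,40],"dr": [0,0,0],"jaw": 60}
    - {"slide": [5,-3,55],"dr": [0,0,0],"jaw": 60}
    - {"slide": [5,-3,65],"dr": [0,0,0],"jaw": 60}
    - {"slide": [5,-3,72],"dr": [0,0,0],"jaw": 60}
    - {"slide": [5,-3,76.5],"dr": [0,0,0],"jaw": 55}
    - {"slide": [5,-3,76.5],"dr": [0,0,0],"jaw": 45}
    - {"slide": [5,-3,76.5],"dr": [0,0,0],"jaw": 35}

```text
clock: 25.8
position: [530.4, -227.0, -17.9]
ee_rot: [-0.024, 1.0, -0.0, 0.0]
contact_force: [0.2, -0.4, 0.5]
gripper_width: 35.1
grasp_force: 0.1
```

Request:
step_arm:
  motion:
    - {"slide": [0,0,0],"dr": [0,0,0],"jaw": 34}
    - {"slide": [0,0,0],"dr": [0,0,0],"jaw": 32}
    - {"slide": [0,0,0],"dr": [0,0,0],"jaw": 30}
    - {"slide": [0,0,0],"dr": [0,0,0],"jaw": 28}
    - {"slide": [0,0,0],"dr": [0,0,0],"jaw": 24}
    - {"slide": [0,0,0],"dr": [0,0,0],"jaw": 20}
    - {"slide": [0,0,0],"dr": [0,0,0],"jaw": 15}
    - {"slide": [0,0,0],"dr": [0,0,0],"jaw": 15}

```text
clock: 26.8
position: [530.3, -227.0, -17.6]
ee_rot: [-0.024, 1.0, -0.0, 0.0]
contact_force: [-1.5, 2.1, 5.8]
gripper_width: 25.4
grasp_force: 58.7
```

Same signature as before; lift and slacken.

Request:
step_arm:
  motion:
    - {"slide": [0,0,-5],"dr": [0,0,0],"jaw": 15}
    - {"slide": [0,0,-15],"dr": [0,0,0],"jaw": 15}
    - {"slide": [0,0,-40],"dr": [0,0,0],"jaw": 15}
    - {"slide": [0,0,-80],"dr": [0,0,0],"jaw": 15}
    - {"slide": [0,0,-130],"dr": [0,0,0],"jaw": 15}
    - {"slide": [0,0,-180],"dr": [0,0,0],"jaw": 15}
    - {"slide": [0,0,-230],"dr": [0,0,0],"jaw": 15}
    - {"slide": [0,0,-270],"dr": [0,0,0],"jaw": 15}

```text
clock: 27.8
position: [529.9, -227.0, 254.6]
ee_rot: [-0.024, 1.0, -0.0, 0.001]
contact_force: [0.8, 0.1, -1.8]
gripper_width: 25.3
grasp_force: 59.1
```

Request:
step_arm:
  motion:
    - {"slide": [0,0,0],"dr": [0,0,0],"jaw": 24}
    - {"slide": [0,0,0],"dr": [0,0,0],"jaw": 26}
    - {"slide": [0,0,0],"dr": [0,0,0],"jaw": 27}
    - {"slide": [0,0,0],"dr": [0,0,0],"jaw": 27.6}
    - {"slide": [0,0,0],"dr": [0,0,0],"jaw": 28}
    - {"slide": [0,0,0],"dr": [0,0,0],"jaw": 28.3}
    - {"slide": [0,0,0],"dr": [0,0,0],"jaw": 28.5}
    - {"slide": [0,0,0],"dr": [0,0,0],"jaw": 28.6}

```text
clock: 28.8
position: [529.9, -227.0, 251.6]
ee_rot: [-0.024, 1.0, 0.0, -0.0]
contact_force: [-0.6, -0.1, -0.8]
gripper_width: 28.8
grasp_force: 9.1
```

Request:
step_arm:
  motion:
    - {"slide": [0,0,0],"dr": [0,0,0],"jaw": 28.6}
    - {"slide": [0,0,0],"dr": [0,0,0],"jaw": 28.7}
    - {"slide": [0,0,0],"dr": [0,0,0],"jaw": 28.7}
    - {"slide": [0,0,0],"dr": [0,0,0],"jaw": 28.8}
    - {"slide": [0,0,0],"dr": [0,0,0],"jaw": 28.8}
    - {"slide": [0,0,0],"dr": [0,0,0],"jaw": 28.8}
    - {"slide": [0,0,0],"dr": [0,0,0],"jaw": 28.8}
    - {"slide": [0,0,0],"dr": [0,0,0],"jaw": 28.8}

```text
clock: 29.8
position: [530.2, -227.0, 251.7]
ee_rot: [-0.024, 1.0, -0.0, 0.0]
contact_force: [-0.3, -1.1, -0.8]
gripper_width: 28.6
grasp_force: 7.1
```

```bash
cat >> h.py <<'E'
def hang(col,p,im=None):
    "handle+where it should be for rivet at p (world): mask centroid & extents in scene vs projected hanging"
    im=optics.get_image("scene") if im is None else im
    lo,hi=COL[col]; h=cv2.cvtColor(im,cv2.COLOR_BGR2HSV); m=cv2.inRange(h,lo,hi)>0
    a=proj("scene",np.array(p)+[3,3,0]); bs=blobs(m,8); b=min(bs,key=lambda b:np.linalg.norm(b[0]-a-[0,8])); ys,xs=np.nonzero(b[2])
    e=proj("scene",np.array(p)+[3,3,-26])
    print(col,"blob",b[0].round(1),b[1],"rows",ys.min(),ys.max(),"cols",xs.min(),xs.max(),"expected centre",e.round(1),"top/bottom",proj("scene",np.array(p)+[3,3,16]).round(1),proj("scene",np.array(p)+[3,3,-60]).round(1))
E
python3 - <<'E'
from h import *
s=arm.read_state(); print(s["position"],s["grasp_force"])
hang("red",s["position"]+[0,0,33]); hang("pale",np.array([560.6,-149.4,252.2+33]),cv2.imread("s_h.png"))
hang("pale",np.array([560.6,-149.4,256+33]),cv2.imread("s_l.png"))
move((599,53.5,252),-1.8,s)
for k,v in knives().items(): print(k,*v)
E
```

```text
[ 530.15006695 -226.98811958  251.70634965] 7.099520266056061
red blob [187.1 171.3] 125 rows 158 184 cols 184 190 expected centre [187.6 170. ] top/bottom [186.6 157.4] [188.4 179.9]
pale blob [214.  175.8] 143 rows 163 190 cols 210 217 expected centre [214.3 173.6] top/bottom [213.8 160.9] [214.8 183.5]
pale blob [214.6 171.5] 105 rows 163 183 cols 209 219 expected centre [214.3 172.4] top/bottom [213.7 159.8] [214.7 182.4]
slide [-82.4 276.8  -0.3] dr [-0.    0.    0.57]
```

Request:
step_arm:
  motion:
    - {"slide": [-20,30,0],"dr": [0,0,0.2],"jaw": 20}
    - {"slide": [-40,70,0],"dr": [0,0,0.4],"jaw": 15}
    - {"slide": [-60,115,0],"dr": [0,0,0.57],"jaw": 15}
    - {"slide": [-82,160,0],"dr": [0,0,0.57],"jaw": 15}
    - {"slide": [-82,205,0],"dr": [0,0,0.57],"jaw": 15}
    - {"slide": [-82,250,0],"dr": [0,0,0.57],"jaw": 15}
    - {"slide": [-82,277,0],"dr": [0,0,0.57],"jaw": 15}
    - {"slide": [-82,277,0],"dr": [0,0,0.57],"jaw": 15}

```text
clock: 30.9
position: [598.5, 55.5, 251.6]
ee_rot: [0.014, 1.0, 0.0, -0.0]
contact_force: [-0.1, -0.2, -1.3]
gripper_width: 25.2
grasp_force: 59.1
```

Run:
```python
from h import *
s=arm.read_state(); print(s["position"],s["grasp_force"])
hang("red",s["position"]+[0,0,33]);move((599,53.5,132),-1.8,s)
```

```text
[598.451821    55.50228786 251.60808636] 59.10916864871979
red blob [284.5 177.7] 137 rows 165 190 cols 282 287 expected centre [285.4 176.5] top/bottom [286.  163.9] [284.9 186.5]
slide [ -0.6  -2.  119.6] dr [ 0.   -0.    0.02]
```

Request:
step_arm:
  motion:
    - {"slide": [0,-2,10],"dr": [0,0,0],"jaw": 15}
    - {"slide": [0,-2,20],"dr": [0,0,0],"jaw": 15}
    - {"slide": [0,-2,30],"dr": [0,0,0],"jaw": 15}
    - {"slide": [0,-2,36],"dr": [0,0,0],"jaw": 15}
    - {"slide": [0,-2,42],"dr": [0,0,0],"jaw": 15}
    - {"slide": [0,-2,48],"dr": [0,0,0],"jaw": 15}
    - {"slide": [0,-2,54],"dr": [0,0,0],"jaw": 15}
    - {"slide": [0,-2,54],"dr": [0,0,0],"jaw": 15}

```text
clock: 31.95
position: [598.2, 51.7, 197.1]
ee_rot: [0.015, 1.0, -0.0, -0.001]
contact_force: [0.0, 0.0, -1.0]
gripper_width: 25.6
grasp_force: 59.1
```

Request:
step_arm:
  motion:
    - {"slide": [0,0,10],"dr": [0,0,0],"jaw": 15}
    - {"slide": [0,0,20],"dr": [0,0,0],"jaw": 15}
    - {"slide": [0,0,30],"dr": [0,0,0],"jaw": 15}
    - {"slide": [0,0,40],"dr": [0,0,0],"jaw": 15}
    - {"slide": [0,0,50],"dr": [0,0,0],"jaw": 15}
    - {"slide": [0,0,58],"dr": [0,0,0],"jaw": 15}
    - {"slide": [0,0,65],"dr": [0,0,0],"jaw": 15}
    - {"slide": [0,0,65],"dr": [0,0,0],"jaw": 15}

```text
clock: 32.95
position: [598.2, 51.6, 132.0]
ee_rot: [0.016, 1.0, -0.0, -0.001]
contact_force: [-0.7, 0.2, -0.9]
gripper_width: 25.3
grasp_force: 59.1
```

Request:
step_arm:
  motion:
    - {"slide": [0,0,0],"dr": [0,0,0],"jaw": 22}
    - {"slide": [0,0,0],"dr": [0,0,0],"jaw": 27}
    - {"slide": [0,0,0],"dr": [0,0,0],"jaw": 28.8}
    - {"slide": [0,0,0],"dr": [0,0,0],"jaw": 31}
    - {"slide": [0,0,0],"dr": [0,0,0],"jaw": 40}
    - {"slide": [0,0,0],"dr": [0,0,0],"jaw": 50}
    - {"slide": [0,0,0],"dr": [0,0,0],"jaw": 60}
    - {"slide": [0,0,-10],"dr": [0,0,0],"jaw": 60}

```text
clock: 33.95
position: [597.9, 51.5, 142.3]
ee_rot: [0.016, 1.0, -0.0, -0.001]
contact_force: [0.5, 0.6, -0.3]
gripper_width: 60.2
grasp_force: 0.0
```

Request:
step_arm:
  motion:
    - {"slide": [0,0,-20],"dr": [0,0,0],"jaw": 60}
    - {"slide": [0,0,-50],"dr": [0,0,0],"jaw": 60}
    - {"slide": [0,0,-90],"dr": [0,0,0],"jaw": 60}
    - {"slide": [0,-30,-110],"dr": [0,0,0],"jaw": 60}
    - {"slide": [40,-60,-110],"dr": [0,0,0],"jaw": 60}
    - {"slide": [80,-80,-110],"dr": [0,0,0],"jaw": 60}
    - {"slide": [120,-80,-110],"dr": [0,0,0],"jaw": 60}
    - {"slide": [120,-80,-110],"dr": [0,0,0],"jaw": 60}

```text
clock: 34.95
position: [474.2, -25.0, 254.3]
ee_rot: [0.015, 1.0, 0.0, 0.001]
contact_force: [0.8, -0.1, 0.2]
gripper_width: 60.2
grasp_force: 0.0
```

Run:
```python
from h import *
s=arm.read_state(); print(s["position"],s["grasp_force"])
im=optics.get_image("scene"); cv2.imwrite("s2.png",im)
hang("red",[598,53,158],im);hang("pale",[661,52,158],im)
k=knives()
for n,v in k.items(): print(n,*v)
p=k["brown"]; move((*p[0],60),p[1],s)
```

```text
[474.1760845  -25.03921589 254.34651331] 0.0
red blob [281.4 211.6] 8 rows 210 214 cols 281 282 expected centre [282.8 212.3] top/bottom [283.4 200.8] [282.4 221.3]
pale blob [286.3 222.3] 139 rows 210 236 cols 283 291 expected centre [286.  224.3] top/bottom [286.7 212.6] [285.5 233.5]
brown [ 493.55399821 -309.54585566] -5.618544171878112 86.77118617536242 106 146
blue [ 529.84072078 -391.86869456] -2.978076502196895 86.68711142661306 90 139
slide [ -27.7 -283.9  194.2] dr [0.01 0.02 0.48]
```

Run:
```python
from h import *
im=cv2.imread("s2.png"); h=cv2.cvtColor(im,cv2.COLOR_BGR2HSV)
m=((h[...,0]<10)|(h[...,0]>172))&(h[...,1]>140)&(h[...,2]>60)
for b in blobs(m,2):
    if 255<b[0][0]<310 and 150<b[0][1]<240: ys,xs=np.nonzero(b[2]); print(b[0].round(1),b[1],ys.min(),ys.max(),xs.min(),xs.max())
t=optics.get_image("top"); cv2.imwrite("t2.png",t)
cv2.imwrite("pics/p2.png",np.hstack([cv2.resize(im[150:270,240:340],(500,600),interpolation=cv2.INTER_CUBIC),cv2.resize(t[130:240,210:265],(300,600),interpolation=cv2.INTER_CUBIC)]))
```

```text
[274.  190.7] 40 188 194 271 277
[308.6 203. ] 39 200 206 306 312
[283.  207.2] 53 202 214 281 286
[281.4 220.2] 28 216 224 280 283
```

Request:
step_arm:
  motion:
    - {"slide": [0,-45,0],"dr": [0,0,0.2],"jaw": 60}
    - {"slide": [-5,-95,0],"dr": [0,0,0.48],"jaw": 60}
    - {"slide": [-10,-145,20],"dr": [0,0,0.48],"jaw": 60}
    - {"slide": [-15,-195,50],"dr": [0,0,0.48],"jaw": 60}
    - {"slide": [-20,-240,90],"dr": [0,0,0.48],"jaw": 60}
    - {"slide": [-25,-270,130],"dr": [0,0,0.48],"jaw": 60}
    - {"slide": [-28,-284,170],"dr": [0,0,0.48],"jaw": 60}
    - {"slide": [-28,-284,194],"dr": [0,0,0.48],"jaw": 60}

```text
clock: 36.1
position: [495.1, -310.5, 55.2]
ee_rot: [0.05, 0.999, 0.0, -0.002]
contact_force: [-0.3, -0.1, -0.3]
gripper_width: 59.6
grasp_force: 0.0
```

Request:
step_arm:
  motion:
    - {"slide": [0,0,0],"dr": [0,0,0],"jaw": 60}
    - {"slide": [0,0,0],"dr": [0,0,0],"jaw": 60}
    - {"slide": [0,0,0],"dr": [0,0,0],"jaw": 60}
    - {"slide": [0,0,10],"dr": [0,0,0],"jaw": 60}
    - {"slide": [0,0,20],"dr": [0,0,0],"jaw": 60}
    - {"slide": [0,0,30],"dr": [0,0,0],"jaw": 60}
    - {"slide": [0,0,30],"dr": [0,0,0],"jaw": 60}
    - {"slide": [0,0,30],"dr": [0,0,0],"jaw": 60}

```text
clock: 37.1
position: [495.4, -309.4, 28.7]
ee_rot: [0.049, 0.999, -0.0, -0.0]
contact_force: [0.0, 0.7, 0.6]
gripper_width: 60.2
grasp_force: 0.0
```

Run:
```python
from h import *
s=arm.read_state(); print(s["position"]); move((493.8,-309.7,-17.3),-5.6,s)
im=optics.get_image("scene"); h=cv2.cvtColor(im,cv2.COLOR_BGR2HSV)
for b in blobs(cv2.inRange(h,*COL["brown"])>0,8): print(b[0].round(1),b[1])
print([(b[0].round(1),b[1]) for b in blobs(cv2.inRange(cv2.cvtColor(cv2.imread("s2.png"),cv2.COLOR_BGR2HSV),*COL["brown"])>0,8)])
```

```text
[ 495.36666067 -309.40296119   28.67620174]
slide [ 1.5 -0.4 46. ] dr [-0. -0. -0.]
[387.6  20.3] 76
[453.3  36.5] 4611
[299.2  26.3] 9
[293.1  32.8] 10
[345.1  33.3] 18
[303.   34.9] 9
[338.6  46.1] 9
[350.9  45.8] 11
[382.9  52.3] 21
[241.6  92.2] 339
[321.   94.8] 9
[427.1 115.2] 885
[363.6 100.5] 20
[375.2 102.5] 17
[231.2 105.3] 18
[342.9 103.5] 8
[190.3 109.3] 192
[  2.4 116.9] 57
[329.1 121.8] 13
[381.1 172. ] 18
[147.6 211. ] 10
[166.5 235.1] 108
[397.1 247.9] 240
[324.8 289.8] 310
[196.1 330.7] 934
[(array([387.7,  19.8]), np.int32(72)), (array([453.3,  36.5]), np.int32(4613)), (array([321.8,  30.4]), np.int32(8)), (array([207.5,  34.3]), np.int32(12)), (array([342.3,  33.4]), np.int32(10)), (array([331.8,  35.9]), np.int32(8)), (array([338.7,  47. ]), np.int32(9)), (array([355.6,  45.9]), np.int32(11)), (array([382.8,  53.1]), np.int32(18)), (array([227.6,  95.6]), np.int32(451)), (array([320.2,  94.5]), np.int32(8)), (array([427. , 115.2]), np.int32(888)), (array([363.6, 100.6]), np.int32(20)), (array([375.2, 102.5]), np.int32(17)), (array([191.2, 109.4]), np.int32(204)), (array([  2.4, 116.9]), np.int32(57)), (array([300.2, 123.4]), np.int32(8)), (array([381.2, 172.1]), np.int32(18)), (array([144.4, 198.3]), np.int32(9)), (array([166.6, 234.9]), np.int32(105)), (array([397.1, 247.9]), np.int32(243)), (array([324.8, 289.8]), np.int32(310)), (array([179.1, 317.8]), np.int32(8)), (array([196.3, 330.8]), np.int32(917))]
```

Brown is still in place (166.5,235); descend and grip.

Request:
step_arm:
  motion:
    - {"slide": [1,0,12],"dr": [0,0,0],"jaw": 60}
    - {"slide": [1,0,24],"dr": [0,0,0],"jaw": 60}
    - {"slide": [1,0,34],"dr": [0,0,0],"jaw": 60}
    - {"slide": [1,0,41],"dr": [0,0,0],"jaw": 60}
    - {"slide": [1,0,46],"dr": [0,0,0],"jaw": 60}
    - {"slide": [1,0,46],"dr": [0,0,0],"jaw": 55}
    - {"slide": [1,0,46],"dr": [0,0,0],"jaw": 45}
    - {"slide": [1,0,46],"dr": [0,0,0],"jaw": 35}

```text
clock: 38.15
position: [494.5, -309.3, -16.9]
ee_rot: [0.049, 0.999, -0.0, 0.0]
contact_force: [-0.4, 1.3, 0.7]
gripper_width: 35.0
grasp_force: 0.2
```

Request:
step_arm:
  motion:
    - {"slide": [0,0,0],"dr": [0,0,0],"jaw": 34}
    - {"slide": [0,0,0],"dr": [0,0,0],"jaw": 32}
    - {"slide": [0,0,0],"dr": [0,0,0],"jaw": 30}
    - {"slide": [0,0,0],"dr": [0,0,0],"jaw": 28}
    - {"slide": [0,0,0],"dr": [0,0,0],"jaw": 24}
    - {"slide": [0,0,0],"dr": [0,0,0],"jaw": 20}
    - {"slide": [0,0,0],"dr": [0,0,0],"jaw": 15}
    - {"slide": [0,0,0],"dr": [0,0,0],"jaw": 15}

```text
clock: 39.15
position: [494.3, -309.2, -16.6]
ee_rot: [0.049, 0.999, -0.0, 0.0]
contact_force: [-1.2, 1.4, 4.9]
gripper_width: 25.9
grasp_force: 58.7
```

Request:
step_arm:
  motion:
    - {"slide": [0,0,-5],"dr": [0,0,0],"jaw": 15}
    - {"slide": [0,0,-15],"dr": [0,0,0],"jaw": 15}
    - {"slide": [0,0,-40],"dr": [0,0,0],"jaw": 15}
    - {"slide": [0,0,-80],"dr": [0,0,0],"jaw": 15}
    - {"slide": [0,0,-130],"dr": [0,0,0],"jaw": 15}
    - {"slide": [0,0,-180],"dr": [0,0,0],"jaw": 15}
    - {"slide": [0,0,-230],"dr": [0,0,0],"jaw": 15}
    - {"slide": [0,0,-270],"dr": [0,0,0],"jaw": 15}

```text
clock: 40.15
position: [494.0, -309.3, 255.5]
ee_rot: [0.049, 0.999, -0.0, 0.001]
contact_force: [1.2, -0.9, -0.3]
gripper_width: 25.4
grasp_force: 59.1
```

Request:
step_arm:
  motion:
    - {"slide": [0,0,0],"dr": [0,0,0],"jaw": 24}
    - {"slide": [0,0,0],"dr": [0,0,0],"jaw": 26}
    - {"slide": [0,0,0],"dr": [0,0,0],"jaw": 27}
    - {"slide": [0,0,0],"dr": [0,0,0],"jaw": 27.6}
    - {"slide": [0,0,0],"dr": [0,0,0],"jaw": 28}
    - {"slide": [0,0,0],"dr": [0,0,0],"jaw": 28.3}
    - {"slide": [0,0,0],"dr": [0,0,0],"jaw": 28.5}
    - {"slide": [0,0,0],"dr": [0,0,0],"jaw": 28.6}

```text
clock: 41.15
position: [494.1, -309.2, 252.7]
ee_rot: [0.049, 0.999, 0.0, -0.0]
contact_force: [-0.3, 0.5, -0.5]
gripper_width: 28.5
grasp_force: 7.3
```

Request:
step_arm:
  motion:
    - {"slide": [0,0,0],"dr": [0,0,0],"jaw": 28.6}
    - {"slide": [0,0,0],"dr": [0,0,0],"jaw": 28.7}
    - {"slide": [0,0,0],"dr": [0,0,0],"jaw": 28.7}
    - {"slide": [0,0,0],"dr": [0,0,0],"jaw": 28.8}
    - {"slide": [0,0,0],"dr": [0,0,0],"jaw": 28.8}
    - {"slide": [0,0,0],"dr": [0,0,0],"jaw": 28.8}
    - {"slide": [0,0,0],"dr": [0,0,0],"jaw": 28.8}
    - {"slide": [0,0,0],"dr": [0,0,0],"jaw": 28.8}

```text
clock: 42.15
position: [494.2, -309.2, 252.7]
ee_rot: [0.049, 0.999, 0.0, -0.0]
contact_force: [-0.2, -0.0, -1.5]
gripper_width: 28.7
grasp_force: 5.6
```

Run:
```python
from h import *
s=arm.read_state(); print(s["position"],s["grasp_force"],s["gripper_width"])
hang("brown",s["position"]+[0,0,33])
move((475,57.5,252),-1.8,s)
```

```text
[ 494.17256088 -309.16882056  252.69380612] 5.575152710080147 28.717617902127113
brown blob [159.5 166.6] 152 rows 154 180 cols 155 164 expected centre [160.  165.2] top/bottom [158.5 152.8] [161.1 175. ]
slide [ 55.  363.    0.7] dr [ 0.   -0.   -0.48]
```

Request:
step_arm:
  motion:
    - {"slide": [5,30,0],"dr": [0,0,-0.1],"jaw": 20}
    - {"slide": [12,80,0],"dr": [0,0,-0.3],"jaw": 15}
    - {"slide": [20,135,0],"dr": [0,0,-0.48],"jaw": 15}
    - {"slide": [28,190,0],"dr": [0,0,-0.48],"jaw": 15}
    - {"slide": [38,245,0],"dr": [0,0,-0.48],"jaw": 15}
    - {"slide": [46,300,0],"dr": [0,0,-0.48],"jaw": 15}
    - {"slide": [55,345,0],"dr": [0,0,-0.48],"jaw": 15}
    - {"slide": [55,363,0],"dr": [0,0,-0.48],"jaw": 15}

```text
clock: 43.2
position: [474.8, 59.4, 253.1]
ee_rot: [0.014, 1.0, 0.0, 0.0]
contact_force: [0.5, -0.9, -1.6]
gripper_width: 24.7
grasp_force: 59.1
```

Request:
step_arm:
  motion:
    - {"slide": [0,0,0],"dr": [0,0,0],"jaw": 15}
    - {"slide": [0,0,0],"dr": [0,0,0],"jaw": 15}
    - {"slide": [0,0,0],"dr": [0,0,0],"jaw": 15}
    - {"slide": [0,0,0],"dr": [0,0,0],"jaw": 15}
    - {"slide": [0,0,0],"dr": [0,0,0],"jaw": 15}
    - {"slide": [0,0,0],"dr": [0,0,0],"jaw": 15}
    - {"slide": [0,0,0],"dr": [0,0,0],"jaw": 15}
    - {"slide": [0,0,0],"dr": [0,0,0],"jaw": 15}

```text
clock: 44.2
position: [475.0, 57.5, 252.7]
ee_rot: [0.015, 1.0, -0.0, -0.0]
contact_force: [0.5, -0.2, -0.2]
gripper_width: 25.1
grasp_force: 59.1
```

Run:
```python
from h import *
s=arm.read_state(); print(s["position"],s["grasp_force"])
hang("brown",s["position"]+[0,0,33]);move((475,57.5,132),-1.8,s)
```

```text
[475.03287509  57.48899641 252.69278508] 59.086706042289734
brown blob [278.4 157.5] 144 rows 146 171 cols 276 283 expected centre [279.3 156.4] top/bottom [279.7 144.3] [278.9 166. ]
slide [  0.    0.  120.7] dr [-0. -0.  0.]
```

Request:
step_arm:
  motion:
    - {"slide": [0,0,10],"dr": [0,0,0],"jaw": 15}
    - {"slide": [0,0,20],"dr": [0,0,0],"jaw": 15}
    - {"slide": [0,0,30],"dr": [0,0,0],"jaw": 15}
    - {"slide": [0,0,36],"dr": [0,0,0],"jaw": 15}
    - {"slide": [0,0,42],"dr": [0,0,0],"jaw": 15}
    - {"slide": [0,0,48],"dr": [0,0,0],"jaw": 15}
    - {"slide": [0,0,54],"dr": [0,0,0],"jaw": 15}
    - {"slide": [0,0,54],"dr": [0,0,0],"jaw": 15}

```text
clock: 45.25
position: [474.7, 57.3, 198.2]
ee_rot: [0.016, 1.0, -0.0, -0.0]
contact_force: [-0.4, -0.7, -1.4]
gripper_width: 25.2
grasp_force: 59.1
```

Request:
step_arm:
  motion:
    - {"slide": [0,0,10],"dr": [0,0,0],"jaw": 15}
    - {"slide": [0,0,20],"dr": [0,0,0],"jaw": 15}
    - {"slide": [0,0,30],"dr": [0,0,0],"jaw": 15}
    - {"slide": [0,0,40],"dr": [0,0,0],"jaw": 15}
    - {"slide": [0,0,50],"dr": [0,0,0],"jaw": 15}
    - {"slide": [0,0,58],"dr": [0,0,0],"jaw": 15}
    - {"slide": [0,0,66],"dr": [0,0,0],"jaw": 15}
    - {"slide": [0,0,66],"dr": [0,0,0],"jaw": 15}

```text
clock: 46.25
position: [474.6, 57.3, 132.0]
ee_rot: [0.016, 1.0, -0.0, -0.001]
contact_force: [-0.5, 0.6, -0.8]
gripper_width: 24.8
grasp_force: 59.1
```

Request:
step_arm:
  motion:
    - {"slide": [0,0,0],"dr": [0,0,0],"jaw": 22}
    - {"slide": [0,0,0],"dr": [0,0,0],"jaw": 27}
    - {"slide": [0,0,0],"dr": [0,0,0],"jaw": 28.8}
    - {"slide": [0,0,0],"dr": [0,0,0],"jaw": 31}
    - {"slide": [0,0,0],"dr": [0,0,0],"jaw": 40}
    - {"slide": [0,0,0],"dr": [0,0,0],"jaw": 50}
    - {"slide": [0,0,0],"dr": [0,0,0],"jaw": 60}
    - {"slide": [0,0,-10],"dr": [0,0,0],"jaw": 60}

```text
clock: 47.25
position: [474.5, 57.2, 142.5]
ee_rot: [0.016, 1.0, -0.0, -0.001]
contact_force: [-0.0, -0.1, -0.8]
gripper_width: 60.1
grasp_force: 0.0
```

Request:
step_arm:
  motion:
    - {"slide": [0,0,-20],"dr": [0,0,0],"jaw": 60}
    - {"slide": [0,0,-50],"dr": [0,0,0],"jaw": 60}
    - {"slide": [0,0,-90],"dr": [0,0,0],"jaw": 60}
    - {"slide": [0,-30,-110],"dr": [0,0,0],"jaw": 60}
    - {"slide": [10,-60,-110],"dr": [0,0,0],"jaw": 60}
    - {"slide": [20,-90,-110],"dr": [0,0,0],"jaw": 60}
    - {"slide": [20,-120,-110],"dr": [0,0,0],"jaw": 60}
    - {"slide": [20,-120,-110],"dr": [0,0,0],"jaw": 60}

```text
clock: 48.25
position: [451.1, -63.1, 253.5]
ee_rot: [0.017, 1.0, 0.0, 0.001]
contact_force: [0.4, -0.5, -0.6]
gripper_width: 60.0
grasp_force: 0.0
```

Run:
```python
from h import *
s=arm.read_state(); print(s["position"],s["grasp_force"])
im=optics.get_image("scene"); cv2.imwrite("s3.png",im)
hang("brown",[475,57,158],im);hang("pale",[661,52,158],im);hang("red",[598,53,158],im)
k=knives()
for n,v in k.items(): print(n,*v)
p=k["blue"]; move((*p[0],60),p[1],s)
```

```text
[451.1284604  -63.13454932 253.49635676] 0.0
brown blob [278.3 191. ] 102 rows 181 201 cols 276 281 expected centre [277.7 191.1] top/bottom [278.2 180. ] [277.4 199.8]
pale blob [286.2 222.5] 141 rows 209 236 cols 283 290 expected centre [286.  224.3] top/bottom [286.7 212.6] [285.5 233.5]
red blob [281.1 220.2] 19 rows 216 223 cols 280 282 expected centre [282.8 212.3] top/bottom [283.4 200.8] [282.4 221.3]
blue [ 529.84072078 -391.86869456] -2.978076502196895 86.68711142661306 90 139
slide [ -89.5 -325.9  193.6] dr [0.   0.01 0.13]
```

Brown stands. Blue next.

Request:
step_arm:
  motion:
    - {"slide": [-10,-45,0],"dr": [0,0,0.13],"jaw": 60}
    - {"slide": [-25,-95,0],"dr": [0,0,0.13],"jaw": 60}
    - {"slide": [-40,-145,20],"dr": [0,0,0.13],"jaw": 60}
    - {"slide": [-55,-195,50],"dr": [0,0,0.13],"jaw": 60}
    - {"slide": [-68,-240,90],"dr": [0,0,0.13],"jaw": 60}
    - {"slide": [-80,-285,120],"dr": [0,0,0.13],"jaw": 60}
    - {"slide": [-89,-326,150],"dr": [0,0,0.13],"jaw": 60}
    - {"slide": [-89,-326,180],"dr": [0,0,0.13],"jaw": 60}

```text
clock: 49.35
position: [531.1, -392.3, 70.7]
ee_rot: [0.026, 1.0, -0.0, -0.0]
contact_force: [0.6, 0.9, -0.0]
gripper_width: 60.4
grasp_force: 0.0
```

Request:
step_arm:
  motion:
    - {"slide": [0,0,0],"dr": [0,0,0],"jaw": 60}
    - {"slide": [0,0,0],"dr": [0,0,0],"jaw": 60}
    - {"slide": [0,0,0],"dr": [0,0,0],"jaw": 60}
    - {"slide": [0,0,10],"dr": [0,0,0],"jaw": 60}
    - {"slide": [0,0,20],"dr": [0,0,0],"jaw": 60}
    - {"slide": [0,0,30],"dr": [0,0,0],"jaw": 60}
    - {"slide": [0,0,40],"dr": [0,0,0],"jaw": 60}
    - {"slide": [0,0,40],"dr": [0,0,0],"jaw": 60}

```text
clock: 50.35
position: [529.4, -390.1, 31.2]
ee_rot: [0.025, 1.0, 0.001, -0.001]
contact_force: [0.2, 0.2, 0.5]
gripper_width: 59.8
grasp_force: 0.0
```

Run:
```python
from h import *
s=arm.read_state(); print(s["position"]); move((529.7,-392,-17.3),-3,s)
for im in(optics.get_image("scene"),cv2.imread("s3.png")):
    print([(b[0].round(1),b[1]) for b in blobs(cv2.inRange(cv2.cvtColor(im,cv2.COLOR_BGR2HSV),*COL["blue"])>0,8) if 110<b[0][0]<170 and b[0][1]>180])
```

```text
[ 529.35799889 -390.12249325   31.19736308]
slide [-0.6 -1.9 48.5] dr [ 0.01 -0.02  0.02]
[(array([140. , 243.3]), np.int32(93))]
[(array([140.1, 242.9]), np.int32(100))]
```

Request:
step_arm:
  motion:
    - {"slide": [0,-2,12],"dr": [0,0,0],"jaw": 60}
    - {"slide": [0,-2,24],"dr": [0,0,0],"jaw": 60}
    - {"slide": [0,-2,36],"dr": [0,0,0],"jaw": 60}
    - {"slide": [0,-2,43],"dr": [0,0,0],"jaw": 60}
    - {"slide": [0,-2,48],"dr": [0,0,0],"jaw": 60}
    - {"slide": [0,-2,48],"dr": [0,0,0],"jaw": 55}
    - {"slide": [0,-2,48],"dr": [0,0,0],"jaw": 45}
    - {"slide": [0,-2,48],"dr": [0,0,0],"jaw": 35}

```text
clock: 51.4
position: [530.4, -392.5, -14.8]
ee_rot: [0.025, 1.0, -0.0, 0.0]
contact_force: [0.2, 0.4, 0.4]
gripper_width: 35.0
grasp_force: 0.4
```

Request:
step_arm:
  motion:
    - {"slide": [0,0,0],"dr": [0,0,0],"jaw": 34}
    - {"slide": [0,0,0],"dr": [0,0,0],"jaw": 32}
    - {"slide": [0,0,0],"dr": [0,0,0],"jaw": 30}
    - {"slide": [0,0,0],"dr": [0,0,0],"jaw": 28}
    - {"slide": [0,0,0],"dr": [0,0,0],"jaw": 24}
    - {"slide": [0,0,0],"dr": [0,0,0],"jaw": 20}
    - {"slide": [0,0,0],"dr": [0,0,0],"jaw": 15}
    - {"slide": [0,0,0],"dr": [0,0,0],"jaw": 15}

```text
clock: 52.4
position: [530.2, -392.5, -14.3]
ee_rot: [0.024, 1.0, -0.0, 0.0]
contact_force: [-1.0, 3.3, 5.4]
gripper_width: 24.6
grasp_force: 58.6
```

Request:
step_arm:
  motion:
    - {"slide": [0,0,0],"dr": [0,0,0],"jaw": 35}
    - {"slide": [0,0,0],"dr": [0,0,0],"jaw": 40}
    - {"slide": [0,0,1],"dr": [0,0,0],"jaw": 40}
    - {"slide": [0,0,2],"dr": [0,0,0],"jaw": 40}
    - {"slide": [0,0,2.8],"dr": [0,0,0],"jaw": 38}
    - {"slide": [0,0,2.8],"dr": [0,0,0],"jaw": 34}
    - {"slide": [0,0,2.8],"dr": [0,0,0],"jaw": 31}
    - {"slide": [0,0,2.8],"dr": [0,0,0],"jaw": 28}

```text
clock: 53.4
position: [530.1, -392.5, -17.9]
ee_rot: [0.025, 1.0, -0.0, 0.0]
contact_force: [-0.4, -0.3, 1.5]
gripper_width: 28.4
grasp_force: 13.7
```

Request:
step_arm:
  motion:
    - {"slide": [0,0,0],"dr": [0,0,0],"jaw": 27}
    - {"slide": [0,0,0],"dr": [0,0,0],"jaw": 25}
    - {"slide": [0,0,0],"dr": [0,0,0],"jaw": 20}
    - {"slide": [0,0,0],"dr": [0,0,0],"jaw": 15}
    - {"slide": [0,0,0],"dr": [0,0,0],"jaw": 15}
    - {"slide": [0,0,-5],"dr": [0,0,0],"jaw": 15}
    - {"slide": [0,0,-20],"dr": [0,0,0],"jaw": 15}
    - {"slide": [0,0,-45],"dr": [0,0,0],"jaw": 15}

```text
clock: 54.4
position: [529.0, -392.0, 26.4]
ee_rot: [0.025, 1.0, 0.001, -0.002]
contact_force: [0.6, -1.3, -1.2]
gripper_width: 25.8
grasp_force: 59.1
```

Request:
step_arm:
  motion:
    - {"slide": [0,0,-30],"dr": [0,0,0],"jaw": 15}
    - {"slide": [0,0,-75],"dr": [0,0,0],"jaw": 15}
    - {"slide": [0,0,-120],"dr": [0,0,0],"jaw": 15}
    - {"slide": [0,0,-165],"dr": [0,0,0],"jaw": 15}
    - {"slide": [0,0,-200],"dr": [0,0,0],"jaw": 15}
    - {"slide": [0,0,-225],"dr": [0,0,0],"jaw": 15}
    - {"slide": [0,0,-225],"dr": [0,0,0],"jaw": 15}
    - {"slide": [0,0,-225],"dr": [0,0,0],"jaw": 15}

```text
clock: 55.4
position: [529.3, -391.9, 250.4]
ee_rot: [0.025, 1.0, 0.001, -0.001]
contact_force: [0.5, 0.3, -1.4]
gripper_width: 25.8
grasp_force: 59.1
```

Request:
step_arm:
  motion:
    - {"slide": [0,0,0],"dr": [0,0,0],"jaw": 24}
    - {"slide": [0,0,0],"dr": [0,0,0],"jaw": 26}
    - {"slide": [0,0,0],"dr": [0,0,0],"jaw": 27}
    - {"slide": [0,0,0],"dr": [0,0,0],"jaw": 27.6}
    - {"slide": [0,0,0],"dr": [0,0,0],"jaw": 28}
    - {"slide": [0,0,0],"dr": [0,0,0],"jaw": 28.3}
    - {"slide": [0,0,0],"dr": [0,0,0],"jaw": 28.5}
    - {"slide": [0,0,0],"dr": [0,0,0],"jaw": 28.6}

```text
clock: 56.4
position: [530.2, -392.5, 252.0]
ee_rot: [0.025, 1.0, -0.0, 0.0]
contact_force: [-0.7, -0.6, -1.5]
gripper_width: 28.8
grasp_force: 9.0
```

Request:
step_arm:
  motion:
    - {"slide": [0,0,0],"dr": [0,0,0],"jaw": 28.6}
    - {"slide": [0,0,0],"dr": [0,0,0],"jaw": 28.7}
    - {"slide": [0,0,0],"dr": [0,0,0],"jaw": 28.7}
    - {"slide": [0,0,0],"dr": [0,0,0],"jaw": 28.8}
    - {"slide": [0,0,0],"dr": [0,0,0],"jaw": 28.8}
    - {"slide": [0,0,0],"dr": [0,0,0],"jaw": 28.8}
    - {"slide": [0,0,0],"dr": [0,0,0],"jaw": 28.8}
    - {"slide": [0,0,0],"dr": [0,0,0],"jaw": 28.8}

```text
clock: 57.4
position: [530.2, -392.5, 251.9]
ee_rot: [0.025, 1.0, -0.0, 0.0]
contact_force: [1.1, 0.3, -0.6]
gripper_width: 28.7
grasp_force: 7.0
```

Run:
```python
from h import *
s=arm.read_state(); print(s["position"],s["grasp_force"],s["gripper_width"])
hang("blue",s["position"]+[0,0,33])
move((537,55.5,252),-1.8,s)
```

```text
[ 530.16777201 -392.51008717  251.93661883] 6.950891017913818 28.7343276838339
blue blob [130.1 174.4] 144 rows 161 187 cols 126 134 expected centre [130.5 172.8] top/bottom [128.5 160.1] [132.  182.8]
slide [ 1.520e+01  4.478e+02 -1.000e-01] dr [-0.    0.   -0.13]
```

Request:
step_arm:
  motion:
    - {"slide": [2,25,0],"dr": [0,0,-0.13],"jaw": 20}
    - {"slide": [4,65,0],"dr": [0,0,-0.13],"jaw": 15}
    - {"slide": [6,115,0],"dr": [0,0,-0.13],"jaw": 15}
    - {"slide": [8,165,0],"dr": [0,0,-0.13],"jaw": 15}
    - {"slide": [10,215,0],"dr": [0,0,-0.13],"jaw": 15}
    - {"slide": [12,265,0],"dr": [0,0,-0.13],"jaw": 15}
    - {"slide": [15,315,0],"dr": [0,0,-0.13],"jaw": 15}
    - {"slide": [15,350,0],"dr": [0,0,-0.13],"jaw": 15}

```text
clock: 58.45
position: [532.1, -40.2, 252.4]
ee_rot: [0.015, 1.0, 0.0, 0.0]
contact_force: [0.7, -0.7, -1.7]
gripper_width: 25.2
grasp_force: 59.1
```

Request:
step_arm:
  motion:
    - {"slide": [0,30,0],"dr": [0,0,0],"jaw": 15}
    - {"slide": [0,60,0],"dr": [0,0,0],"jaw": 15}
    - {"slide": [0,80,0],"dr": [0,0,0],"jaw": 15}
    - {"slide": [0,92,0],"dr": [0,0,0],"jaw": 15}
    - {"slide": [0,98,0],"dr": [0,0,0],"jaw": 15}
    - {"slide": [0,98,0],"dr": [0,0,0],"jaw": 15}
    - {"slide": [0,98,0],"dr": [0,0,0],"jaw": 15}
    - {"slide": [0,98,0],"dr": [0,0,0],"jaw": 15}

```text
clock: 59.45
position: [535.3, 55.3, 251.9]
ee_rot: [0.016, 1.0, -0.0, -0.0]
contact_force: [0.5, -1.0, -1.9]
gripper_width: 25.3
grasp_force: 59.1
```

Run:
```python
from h import *
s=arm.read_state(); print(s["position"],s["grasp_force"])
hang("blue",s["position"]+[0,0,33]);move((537,55.5,132),-1.8,s)
```

```text
[535.31436303  55.25883415 251.92197545] 59.1129469871521
blue blob [281.  166.9] 122 rows 154 179 cols 279 283 expected centre [281.7 166. ] top/bottom [282.3 153.6] [281.3 175.7]
slide [ -1.7   0.3 119.9] dr [-0. -0. -0.]
```

Request:
step_arm:
  motion:
    - {"slide": [-1.7,0,10],"dr": [0,0,0],"jaw": 15}
    - {"slide": [-1.7,0,20],"dr": [0,0,0],"jaw": 15}
    - {"slide": [-1.7,0,30],"dr": [0,0,0],"jaw": 15}
    - {"slide": [-1.7,0,36],"dr": [0,0,0],"jaw": 15}
    - {"slide": [-1.7,0,42],"dr": [0,0,0],"jaw": 15}
    - {"slide": [-1.7,0,48],"dr": [0,0,0],"jaw": 15}
    - {"slide": [-1.7,0,54],"dr": [0,0,0],"jaw": 15}
    - {"slide": [-1.7,0,54],"dr": [0,0,0],"jaw": 15}

```text
clock: 60.5
position: [536.7, 55.6, 197.3]
ee_rot: [0.016, 1.0, -0.0, -0.001]
contact_force: [-0.1, -0.6, -1.8]
gripper_width: 25.2
grasp_force: 59.1
```

Request:
step_arm:
  motion:
    - {"slide": [0,0,10],"dr": [0,0,0],"jaw": 15}
    - {"slide": [0,0,20],"dr": [0,0,0],"jaw": 15}
    - {"slide": [0,0,30],"dr": [0,0,0],"jaw": 15}
    - {"slide": [0,0,40],"dr": [0,0,0],"jaw": 15}
    - {"slide": [0,0,50],"dr": [0,0,0],"jaw": 15}
    - {"slide": [0,0,58],"dr": [0,0,0],"jaw": 15}
    - {"slide": [0,0,66],"dr": [0,0,0],"jaw": 15}
    - {"slide": [0,0,66],"dr": [0,0,0],"jaw": 15}

```text
clock: 61.5
position: [536.6, 55.6, 131.2]
ee_rot: [0.016, 1.0, -0.0, -0.001]
contact_force: [-0.2, -0.1, -1.2]
gripper_width: 25.6
grasp_force: 59.1
```

Request:
step_arm:
  motion:
    - {"slide": [0,0,0],"dr": [0,0,0],"jaw": 22}
    - {"slide": [0,0,0],"dr": [0,0,0],"jaw": 27}
    - {"slide": [0,0,0],"dr": [0,0,0],"jaw": 28.8}
    - {"slide": [0,0,0],"dr": [0,0,0],"jaw": 31}
    - {"slide": [0,0,0],"dr": [0,0,0],"jaw": 40}
    - {"slide": [0,0,0],"dr": [0,0,0],"jaw": 50}
    - {"slide": [0,0,0],"dr": [0,0,0],"jaw": 60}
    - {"slide": [0,0,-10],"dr": [0,0,0],"jaw": 60}

```text
clock: 62.5
position: [536.5, 55.5, 141.6]
ee_rot: [0.016, 1.0, -0.0, -0.001]
contact_force: [0.5, -0.2, 0.2]
gripper_width: 60.1
grasp_force: 0.0
```

Request:
step_arm:
  motion:
    - {"slide": [0,0,-20],"dr": [0,0,0],"jaw": 60}
    - {"slide": [0,0,-50],"dr": [0,0,0],"jaw": 60}
    - {"slide": [0,0,-90],"dr": [0,0,0],"jaw": 60}
    - {"slide": [0,-30,-120],"dr": [0,0,0],"jaw": 60}
    - {"slide": [20,-70,-150],"dr": [0,0,0],"jaw": 60}
    - {"slide": [50,-120,-150],"dr": [0,0,0],"jaw": 60}
    - {"slide": [80,-170,-150],"dr": [0,0,0],"jaw": 60}
    - {"slide": [110,-210,-150],"dr": [0,0,0],"jaw": 60}

```text
clock: 63.5
position: [419.3, -152.3, 292.9]
ee_rot: [0.016, 1.0, -0.0, 0.001]
contact_force: [1.2, -0.9, -0.8]
gripper_width: 59.8
grasp_force: 0.0
```

Run:
```python
from h import *
s=arm.read_state(); print(s["position"],s["joints"])
im=optics.get_image("scene"); cv2.imwrite("s4.png",im); t=optics.get_image("top"); cv2.imwrite("t4.png",t)
o=np.hstack([cv2.resize(im[130:270,245:415],(486,400),interpolation=cv2.INTER_CUBIC),cv2.resize(t[145:245,130:208],(312,400),interpolation=cv2.INTER_CUBIC)])
o2=np.hstack([cv2.resize(t[145:245,208:286],(156,200)),np.zeros((200,642,3),np.uint8)])
cv2.imwrite("pics/p4.png",np.vstack([o,o2]))
def blob(im,lo,hi): return [(b[0].round(1),b[1]) for b in blobs(cv2.inRange(cv2.cvtColor(im,cv2.COLOR_BGR2HSV),lo,hi)>0,8)]
print(blob(im,(6,150,120),(14,255,255)),blob(t,(6,180,120),(14,255,255)))
```

```text
[ 419.31974671 -152.25179033  292.91515439] [ 1.83489621e-02  1.37116449e-02 -2.41028051e-01  3.79615556e-04
 -1.31450335e+00 -1.62051402e+00]
[(array([381.6, 171.4]), np.int32(30)), (array([278.6, 182.8]), np.int32(9)), (array([312. , 282.5]), np.int32(12)), (array([332.6, 288.5]), np.int32(32))] [(array([144.4, 203.5]), np.int32(23))]
```

View pics/p4.png

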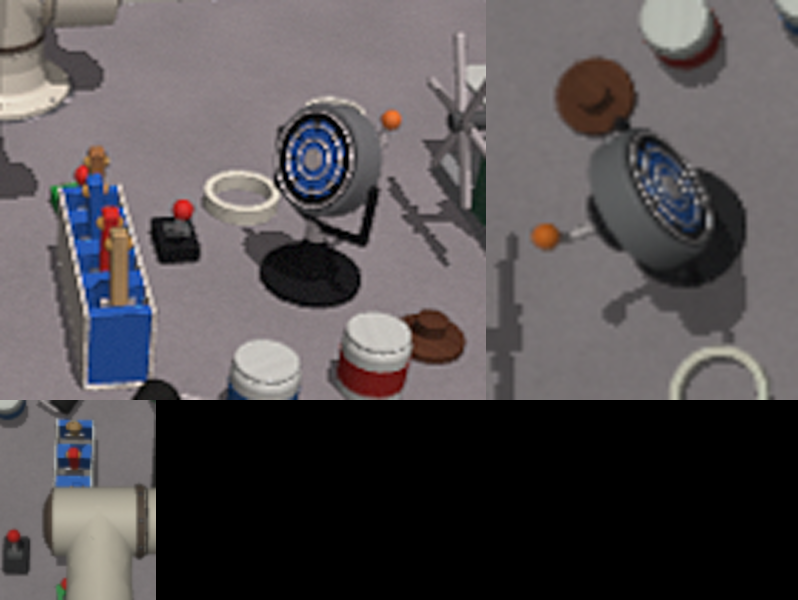

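Run:
```python
from h import *
B,e=tri((144.4,203.5),(381.6,171.4)); print("ball",B.round(1),e)
print("foot top",plane("top",178.6,200.4,8).round(1),"scene",plane("scene",353,224.5,8).round(1))
S,e=tri((214.3,212.7),(308.5,202.9)); print("switch",S.round(1),e)
# calibrate tri bias with decoy ball? and with pale rivets at start
P,e=tri((275+168/8-.5,145+338/7.06-.5),(218,240.1)); print("pale tri",P.round(1),e)
# foot mask top: dark pixels
for n,im,w in(("top",cv2.imread("t4.png"),(150,170,215,235)),("scene",cv2.imread("s4.png"),(325,205,380,245))):
    x0,y0,x1,y1=w; g=im[y0:y1,x0:x1].max(2)
    for r in range(0,y1-y0,4 if n=="top" else 3): print(n,y0+r,''.join('#' if v<42 else '+' if v<62 else '.' for v in g[r]))
```

```text
ball [483.2 401.5 188.4] 3.088171533880355
foot top [524.7 316.4   8. ] scene [522.  316.8   8. ]
switch [468.6 167.4  71.6] 3.390149255818915
pale tri [ 561.8 -147.1   11.9] 5.797931369444218
top 170 ........+#++....++...............................................
top 174 ............+#++.................................................
top 178 .....+++++......++...............................................
top 182 ...............+..+#....+#+......................................
top 186 ...............+.++..........#...................................
top 190 .................+...............+#####..........................
top 194 ......+............+.+...........+..#######......................
top 198 ......+#+............+............#..#######+....................
top 202 ........##+.............++.+#...###.+########....................
top 206 ...........+##...............+++#++#########.....................
top 210 ..................++++++++++##############.......................
top 214 .....................+###############+......................++...
top 218 ...........
[... 574 characters left out ...]
..........+##+.............######+......
scene 217 ...............+#####################..................
scene 220 ............##############################.............
scene 223 ...........##################################..........
scene 226 ...........###################################.........
scene 229 ............+#################################.........
scene 232 ...............##############################..........
scene 235 .....................####################+.............
scene 238 .......................................................
scene 241 .......................................................
scene 244 .......................................................
```

Run:
```python
from h import *
print("hub",tri((114.7,213.9),(404.6,171)))
s=arm.read_state()
u=np.array([-39,86.5])/94.9
b=np.array([483.2,401])+4*u
move((*b,293),114.3,s); print(b)
```

```text
hub (array([446.64300838, 505.5959937 , 164.6048562 ]), np.float64(8.526782569617287))
slide [-4.390e+01  5.597e+02  2.000e-01] dr [-1.000e-02  0.000e+00 -1.454e+01]
[481.55616438 404.6459431 ]
```

Request:
step_arm:
  motion:
    - {"slide": [0,30,0],"dr": [0,0,-0.9],"jaw": 60}
    - {"slide": [0,70,0],"dr": [0,0,-1.9],"jaw": 60}
    - {"slide": [0,115,0],"dr": [0,0,-2.9],"jaw": 60}
    - {"slide": [0,160,0],"dr": [0,0,-3.9],"jaw": 60}
    - {"slide": [0,205,0],"dr": [0,0,-4.9],"jaw": 60}
    - {"slide": [0,250,0],"dr": [0,0,-5.9],"jaw": 60}
    - {"slide": [0,290,0],"dr": [0,0,-6.9],"jaw": 60}
    - {"slide": [0,320,0],"dr": [0,0,-7.8],"jaw": 60}

```text
clock: 64.6
position: [430.5, 171.4, 292.5]
ee_rot: [-0.507, 0.862, 0.0, 0.001]
contact_force: [1.0, 0.4, -0.3]
gripper_width: 59.7
grasp_force: 0.0
```

Run:
```python
from h import *
s=arm.read_state(); print(s["position"],s["joints"].round(2))
move((481.5,404.6,293),114.3,s)
```

```text
[430.46750406 171.38518283 292.52187673] [ 0.73  0.05 -0.21  0.   -1.32 -1.24]
slide [-228.7   68.6   -0.3] dr [-0.01  0.01 -6.67]
```

Request:
step_arm:
  motion:
    - {"slide": [-30,9,0],"dr": [0,0,-1],"jaw": 60}
    - {"slide": [-65,20,0],"dr": [0,0,-2],"jaw": 60}
    - {"slide": [-105,32,0],"dr": [0,0,-3],"jaw": 60}
    - {"slide": [-145,44,0],"dr": [0,0,-4],"jaw": 60}
    - {"slide": [-185,56,0],"dr": [0,0,-5],"jaw": 60}
    - {"slide": [-215,65,0],"dr": [0,0,-6],"jaw": 60}
    - {"slide": [-229,69,0],"dr": [0,0,-6.7],"jaw": 60}
    - {"slide": [-229,69,0],"dr": [0,0,-6.7],"jaw": 60}

```text
clock: 65.6
position: [482.5, 403.9, 291.4]
ee_rot: [0.84, -0.543, -0.0, 0.0]
contact_force: [0.2, 0.2, -1.0]
gripper_width: 60.2
grasp_force: 0.0
```

Request:
step_arm:
  motion:
    - {"slide": [0,0,0],"dr": [0,0,0],"jaw": 60}
    - {"slide": [0,0,0],"dr": [0,0,0],"jaw": 60}
    - {"slide": [0,0,0],"dr": [0,0,0],"jaw": 60}
    - {"slide": [0,0,0],"dr": [0,0,0],"jaw": 60}
    - {"slide": [0,0,0],"dr": [0,0,0],"jaw": 60}
    - {"slide": [0,0,0],"dr": [0,0,0],"jaw": 60}
    - {"slide": [0,0,0],"dr": [0,0,0],"jaw": 60}
    - {"slide": [0,0,0],"dr": [0,0,0],"jaw": 60}

```text
clock: 66.6
position: [482.7, 402.5, 291.9]
ee_rot: [0.84, -0.543, -0.0, 0.0]
contact_force: [-0.3, 0.1, 0.3]
gripper_width: 60.0
grasp_force: 0.0
```

Run:
```python
from h import *
s=arm.read_state(); print(s["position"],s["joints"].round(2))
move((481.5,404.6,155),114.3,s)
```

```text
[482.69645542 402.52190896 291.88645712] [ 0.95  0.35  0.17 -0.   -1.4  -0.53]
slide [ -2.4   0.2 136.9] dr [ 0.   -0.   -0.01]
```

Request:
step_arm:
  motion:
    - {"slide": [-2,0,25],"dr": [0,0,0],"jaw": 60}
    - {"slide": [-2,0,50],"dr": [0,0,0],"jaw": 60}
    - {"slide": [-2,0,72],"dr": [0,0,0],"jaw": 60}
    - {"slide": [-2,0,92],"dr": [0,0,0],"jaw": 60}
    - {"slide": [-2,0,110],"dr": [0,0,0],"jaw": 60}
    - {"slide": [-2,0,124],"dr": [0,0,0],"jaw": 60}
    - {"slide": [-2,0,132],"dr": [0,0,0],"jaw": 60}
    - {"slide": [-2,0,137],"dr": [0,0,0],"jaw": 60}

```text
clock: 67.6
position: [482.0, 404.4, 154.8]
ee_rot: [0.84, -0.543, 0.0, -0.0]
contact_force: [0.0, -0.4, 0.3]
gripper_width: 59.6
grasp_force: 0.0
```

Request:
step_arm:
  motion:
    - {"slide": [0,0,0],"dr": [0,0,0],"jaw": 50}
    - {"slide": [0,0,0],"dr": [0,0,0],"jaw": 40}
    - {"slide": [0,0,0],"dr": [0,0,0],"jaw": 32}
    - {"slide": [0,0,0],"dr": [0,0,0],"jaw": 28}
    - {"slide": [0,0,0],"dr": [0,0,0],"jaw": 25}
    - {"slide": [0,0,0],"dr": [0,0,0],"jaw": 23}
    - {"slide": [0,0,0],"dr": [0,0,0],"jaw": 21}
    - {"slide": [0,0,0],"dr": [0,0,0],"jaw": 20}

```text
clock: 68.6
position: [481.7, 404.3, 154.9]
ee_rot: [0.84, -0.543, -0.0, 0.0]
contact_force: [-2.3, -0.6, 2.0]
gripper_width: 20.9
grasp_force: 45.0
```

Run:
```python
from h import *
s=arm.read_state(); print(s["position"],s["gripper_width"],s["grasp_force"],s["contact_force"],s["wrist_torque"])
im=optics.get_image("scene"); cv2.imwrite("s5.png",im)
for b in blobs(cv2.inRange(cv2.cvtColor(im,cv2.COLOR_BGR2HSV),(5,120,90),(15,255,255))>0,3):
    if 370<b[0][0]<395 and 160<b[0][1]<185: ys,xs=np.nonzero(b[2]); print(b[0].round(1),b[1],ys.min(),ys.max(),xs.min(),xs.max())
```

```text
[481.66106297 404.301995   154.94552965] 20.856413423310563 45.00298619270325 [-2.30810007 -0.57169345  1.99562272] [-0.04371692  0.71800368 -0.05311976]
[380.7 171.7] 23 169 175 379 382
```

```bash
cat > fan.py <<'E'
from h import *
F=np.array([522,315,166.])
def ballpos(phi,t):
    p,a=np.radians(phi),np.radians(34.51+t); h=97.1*np.cos(a); return F+[-np.cos(p)*h,-np.sin(p)*h,97.1*np.sin(a)]
def inv(B):
    d=B-F; return np.degrees(np.arctan2(-d[1],-d[0])),np.degrees(np.arctan2(d[2],np.hypot(d[0],d[1])))-34.51,np.linalg.norm(d)
M=np.array([568,54.5,100.]); d=M-F
PHI,T=np.degrees(np.arctan2(d[1],d[0])),np.degrees(np.arctan2(-d[2],np.hypot(*d[:2])))
E
python3 - <<'E'
from fan import *
B0=np.array([483.2,401.5,188.4]); p0,t0,n=inv(B0); print(p0,t0,n,"target",PHI,T,ballpos(PHI,T))
s=arm.read_state(); Rc=R.from_quat(s["ee_rot"]); off=s["position"]-B0
for k in range(1,9):
    f=k/8; p=p0+(PHI-p0)*f; t=t0+(T-t0)*f
    b=ballpos(p,t)-ballpos(p0,t0)+B0; o=R.from_euler("z",p-p0,degrees=True).apply(off)
    print(k,Rc.inv().apply(b+o-s["position"]).round(1),round(-(p-p0)/8,2))
E
```

```text
-65.84114626522887 -21.216056372162477 97.41380805614777 target -79.98574670909363 14.009217246805386 [510.81588558 378.33612625 238.74517644]
1 [ 2.  -2.9 -7.2] 0.22
2 [  4.7  -5.7 -14.2] 0.44
3 [  8.   -8.3 -21. ] 0.66
4 [ 11.8 -10.6 -27.6] 0.88
5 [ 16.2 -12.6 -33.8] 1.11
6 [ 21.1 -14.3 -39.7] 1.33
7 [ 26.4 -15.6 -45.3] 1.55
8 [ 32.2 -16.5 -50.4] 1.77
```

Request:
step_arm:
  motion:
    - {"slide": [2,-3,-7.2],"dr": [0,0,0.22],"jaw": 15}
    - {"slide": [4.7,-5.7,-14.2],"dr": [0,0,0.44],"jaw": 15}
    - {"slide": [8,-8.3,-21],"dr": [0,0,0.66],"jaw": 15}
    - {"slide": [11.8,-10.6,-27.6],"dr": [0,0,0.88],"jaw": 15}
    - {"slide": [16.2,-12.6,-33.8],"dr": [0,0,1.1],"jaw": 15}
    - {"slide": [21.1,-14.3,-39.7],"dr": [0,0,1.33],"jaw": 15}
    - {"slide": [26.4,-15.6,-45.3],"dr": [0,0,1.55],"jaw": 15}
    - {"slide": [32.2,-16.5,-50.4],"dr": [0,0,1.77],"jaw": 15}

```text
clock: 69.65
position: [507.8, 376.7, 201.2]
ee_rot: [0.765, -0.644, -0.0, 0.007]
contact_force: [0.5, -5.8, -12.5]
gripper_width: 20.3
grasp_force: 59.1
```

Request:
step_arm:
  motion:
    - {"slide": [0,0,0],"dr": [0,0,0],"jaw": 15}
    - {"slide": [0,0,0],"dr": [0,0,0],"jaw": 15}
    - {"slide": [0,0,0],"dr": [0,0,0],"jaw": 15}
    - {"slide": [0,0,0],"dr": [0,0,0],"jaw": 15}
    - {"slide": [0,0,0],"dr": [0,0,0],"jaw": 15}
    - {"slide": [0,0,0],"dr": [0,0,0],"jaw": 15}
    - {"slide": [0,0,0],"dr": [0,0,0],"jaw": 15}
    - {"slide": [0,0,0],"dr": [0,0,0],"jaw": 15}

```text
clock: 70.65
position: [508.6, 376.1, 201.8]
ee_rot: [0.765, -0.644, 0.001, 0.007]
contact_force: [1.3, -7.8, -10.1]
gripper_width: 20.3
grasp_force: 59.6
```

Run:
```python
from fan import *
s=arm.read_state(); print(s["position"],s["gripper_width"],s["grasp_force"],s["contact_force"])
im=optics.get_image("scene"); cv2.imwrite("s6.png",im)
print(proj("scene",ballpos(PHI,T)),proj("scene",ballpos(-65.8,-21.2)))
for b in blobs(cv2.inRange(cv2.cvtColor(im,cv2.COLOR_BGR2HSV),(5,120,90),(15,255,255))>0,2):
    if 355<b[0][0]<395 and 140<b[0][1]<185: ys,xs=np.nonzero(b[2]); print(b[0].round(1),b[1],ys.min(),ys.max(),xs.min(),xs.max())
```

```text
[508.56756562 376.07777281 201.78411246] 20.318724119855066 59.58992063999176 [  1.32135147  -7.7564407  -10.07347746]
[379.45497339 162.32257991] [381.04818971 171.50235336]
```

Request:
step_arm:
  motion:
    - {"slide": [0,0,0],"dr": [0,0,0],"jaw": 20}
    - {"slide": [0,0,0],"dr": [0,0,0],"jaw": 22}
    - {"slide": [0,0,0],"dr": [0,0,0],"jaw": 23}
    - {"slide": [0,0,0],"dr": [0,0,0],"jaw": 24}
    - {"slide": [0,0,0],"dr": [0,0,0],"jaw": 26}
    - {"slide": [0,0,0],"dr": [0,0,0],"jaw": 35}
    - {"slide": [0,0,0],"dr": [0,0,0],"jaw": 50}
    - {"slide": [0,0,0],"dr": [0,0,0],"jaw": 60}

```text
clock: 71.7
position: [510.4, 382.1, 205.8]
ee_rot: [0.766, -0.642, 0.0, -0.001]
contact_force: [0.1, -0.3, 0.4]
gripper_width: 60.2
grasp_force: 0.0
```

Request:
step_arm:
  motion:
    - {"slide": [0,0,-15],"dr": [0,0,0],"jaw": 60}
    - {"slide": [0,0,-35],"dr": [0,0,0],"jaw": 60}
    - {"slide": [0,0,-60],"dr": [0,0,0],"jaw": 60}
    - {"slide": [0,0,-85],"dr": [0,0,0],"jaw": 60}
    - {"slide": [30,30,-95],"dr": [0,0,0],"jaw": 60}
    - {"slide": [80,60,-95],"dr": [0,0,0],"jaw": 60}
    - {"slide": [130,90,-95],"dr": [0,0,0],"jaw": 60}
    - {"slide": [180,120,-95],"dr": [0,0,0],"jaw": 60}

```text
clock: 72.7
position: [422.9, 182.0, 301.7]
ee_rot: [0.767, -0.642, 0.0, -0.001]
contact_force: [-0.1, 0.6, -0.3]
gripper_width: 60.0
grasp_force: 0.0
```

Run:
```python
from fan import *
s=arm.read_state(); print(s["position"],s["contact_force"])
q={}
for n in("top","scene"):
    im=optics.get_image(n); cv2.imwrite(n+"7.png",im)
    for b in blobs(cv2.inRange(cv2.cvtColor(im,cv2.COLOR_BGR2HSV),(6,150,110),(14,255,255))>0,5):
        if (130<b[0][0]<190 and 180<b[0][1]<225) if n=="top" else (365<b[0][0]<395 and 140<b[0][1]<185): print(n,b[0].round(1),b[1]); q.setdefault(n,b[0])
if len(q)==2: B,e=tri(q["top"],q["scene"]); print(B,e,inv(B))
print("want",PHI,T,proj("top",ballpos(PHI,T)),proj("scene",ballpos(PHI,T)))
```

```text
[422.9450928  182.0241956  301.71969565] [-0.08156881  0.62586604 -0.30450408]
top [146.4 193.3] 29
scene [381.3 163.7] 33
[511.62927434 383.60794494 233.6127423 ] 2.7663290749738314 (np.float64(-81.40428676556789), np.float64(9.747877023203898), np.float64(96.8818093358791))
want -79.98574670909363 14.009217246805386 [147.13344857 193.13399463] [379.45497339 162.32257991]
```

Run:
```python
from fan import *
s=arm.read_state(); move((511.2,386.5,300),99,s)
```

```text
slide [-188.3 -123.8    3.4] dr [-0.02  0.01  0.11]
```

Request:
step_arm:
  motion:
    - {"slide": [-40,-25,0],"dr": [0,0,0],"jaw": 60}
    - {"slide": [-85,-55,0],"dr": [0,0,0],"jaw": 60}
    - {"slide": [-130,-85,0],"dr": [0,0,0],"jaw": 60}
    - {"slide": [-165,-110,0],"dr": [0,0,0.1],"jaw": 60}
    - {"slide": [-188,-124,0],"dr": [0,0,0.1],"jaw": 60}
    - {"slide": [-188,-124,0],"dr": [0,0,0.1],"jaw": 60}
    - {"slide": [-188,-124,0],"dr": [0,0,0.1],"jaw": 60}
    - {"slide": [-188,-124,0],"dr": [0,0,0.1],"jaw": 60}

```text
clock: 73.8
position: [512.6, 389.6, 301.3]
ee_rot: [0.762, -0.648, 0.0, -0.001]
contact_force: [0.9, -0.2, 0.8]
gripper_width: 60.3
grasp_force: 0.0
```

Run:
```python
from fan import *
s=arm.read_state(); print(s["position"]);move((511.2,386.5,200),99,s)
```

```text
[512.57575845 389.61811902 301.33376516]
slide [  2.9   2.  101.3] dr [-0.01  0.    0.03]
```

Request:
step_arm:
  motion:
    - {"slide": [3,2,20],"dr": [0,0,0],"jaw": 60}
    - {"slide": [3,2,40],"dr": [0,0,0],"jaw": 60}
    - {"slide": [3,2,60],"dr": [0,0,0],"jaw": 60}
    - {"slide": [3,2,80],"dr": [0,0,0],"jaw": 60}
    - {"slide": [3,2,93],"dr": [0,0,0],"jaw": 60}
    - {"slide": [3,2,101],"dr": [0,0,0],"jaw": 50}
    - {"slide": [3,2,101],"dr": [0,0,0],"jaw": 40}
    - {"slide": [3,2,101],"dr": [0,0,0],"jaw": 32}

```text
clock: 74.8
position: [511.6, 387.3, 200.2]
ee_rot: [0.762, -0.648, 0.0, -0.001]
contact_force: [-0.1, -0.1, 0.2]
gripper_width: 32.1
grasp_force: 0.0
```

Request:
step_arm:
  motion:
    - {"slide": [0,0,0],"dr": [0,0,0],"jaw": 28}
    - {"slide": [0,0,0],"dr": [0,0,0],"jaw": 26}
    - {"slide": [0,0,0],"dr": [0,0,0],"jaw": 24.5}
    - {"slide": [0,0,0],"dr": [0,0,0],"jaw": 23.5}
    - {"slide": [0,0,0],"dr": [0,0,0],"jaw": 22.8}
    - {"slide": [0,0,0],"dr": [0,0,0],"jaw": 22.4}
    - {"slide": [0,0,0],"dr": [0,0,0],"jaw": 22.2}
    - {"slide": [0,0,0],"dr": [0,0,0],"jaw": 22.2}

```text
clock: 75.8
position: [511.2, 387.3, 199.5]
ee_rot: [0.762, -0.648, -0.0, -0.0]
contact_force: [-4.0, 0.6, 3.3]
gripper_width: 22.3
grasp_force: 14.8
```

Request:
step_arm:
  motion:
    - {"slide": [1.4,0.4,-1.5],"dr": [0,0,0],"jaw": 22.2}
    - {"slide": [2.9,0.9,-3],"dr": [0,0,0],"jaw": 22.2}
    - {"slide": [4.3,1.3,-4.5],"dr": [0,0,0],"jaw": 22.2}
    - {"slide": [5.8,1.7,-6],"dr": [0,0,0],"jaw": 22.2}
    - {"slide": [5.8,1.7,-6],"dr": [0,0,0],"jaw": 22.2}
    - {"slide": [5.8,1.7,-6],"dr": [0,0,0],"jaw": 22.2}
    - {"slide": [5.8,1.7,-6],"dr": [0,0,0],"jaw": 22.2}
    - {"slide": [5.8,1.7,-6],"dr": [0,0,0],"jaw": 22.2}

```text
clock: 76.8
position: [510.8, 380.8, 205.5]
ee_rot: [0.762, -0.648, 0.0, -0.0]
contact_force: [3.4, -0.1, 0.4]
gripper_width: 22.3
grasp_force: 14.7
```

Request:
step_arm:
  motion:
    - {"slide": [0,0,0],"dr": [0,0,0],"jaw": 22.8}
    - {"slide": [0,0,0],"dr": [0,0,0],"jaw": 23.3}
    - {"slide": [0,0,0],"dr": [0,0,0],"jaw": 24}
    - {"slide": [0,0,0],"dr": [0,0,0],"jaw": 26}
    - {"slide": [0,0,0],"dr": [0,0,0],"jaw": 30}
    - {"slide": [0,0,0],"dr": [0,0,0],"jaw": 40}
    - {"slide": [0,0,0],"dr": [0,0,0],"jaw": 50}
    - {"slide": [0,0,0],"dr": [0,0,0],"jaw": 60}

```text
clock: 77.8
position: [510.4, 381.0, 205.3]
ee_rot: [0.762, -0.648, -0.0, 0.0]
contact_force: [0.5, 0.4, 0.0]
gripper_width: 59.9
grasp_force: 0.0
```

Request:
step_arm:
  motion:
    - {"slide": [0,0,-15],"dr": [0,0,0],"jaw": 60}
    - {"slide": [0,0,-35],"dr": [0,0,0],"jaw": 60}
    - {"slide": [0,0,-60],"dr": [0,0,0],"jaw": 60}
    - {"slide": [0,0,-85],"dr": [0,0,0],"jaw": 60}
    - {"slide": [30,30,-95],"dr": [0,0,0],"jaw": 60}
    - {"slide": [80,60,-95],"dr": [0,0,0],"jaw": 60}
    - {"slide": [130,90,-95],"dr": [0,0,0],"jaw": 60}
    - {"slide": [180,120,-95],"dr": [0,0,0],"jaw": 60}

```text
clock: 78.8
position: [420.4, 182.5, 301.7]
ee_rot: [0.762, -0.647, 0.0, -0.001]
contact_force: [0.4, -0.2, 0.7]
gripper_width: 60.1
grasp_force: 0.0
```

Run:
```python
from fan import *
s=arm.read_state(); print(s["position"],s["contact_force"])
q={}
for n in("top","scene"):
    im=optics.get_image(n); cv2.imwrite(n+"8.png",im)
    for b in blobs(cv2.inRange(cv2.cvtColor(im,cv2.COLOR_BGR2HSV),(6,150,110),(14,255,255))>0,5):
        if (130<b[0][0]<190 and 180<b[0][1]<225) if n=="top" else (365<b[0][0]<395 and 140<b[0][1]<185): print(n,b[0].round(1),b[1]); q.setdefault(n,b[0])
if len(q)==2: B,e=tri(q["top"],q["scene"]); print(B,e,inv(B))
print("want",PHI,T,ballpos(PHI,T))
im=cv2.imread("scene8.png")
h=cv2.cvtColor(im,cv2.COLOR_BGR2HSV)
# blue blades of the fan: face centre
m=cv2.inRange(h,(100,80,40),(125,255,255))>0
for b in blobs(m,30):
    if 320<b[0][0]<390 and 150<b[0][1]<215: print("face",b[0].round(1),b[1])
a=np.radians(PHI);t=np.radians(T); x=np.array([np.cos(a)*np.cos(t),np.sin(a)*np.cos(t),-np.sin(t)])
for k in(20,25): print(k,proj("scene",F+k*x))
for n,im in(("t",cv2.imread("top8.png")),):
    h=cv2.cvtColor(im,cv2.COLOR_BGR2HSV); 
    for b in blobs(cv2.inRange(h,(100,80,40),(125,255,255))>0,20):
        if 150<b[0][0]<205 and 170<b[0][1]<225: print("topface",b[0].round(1),b[1])
print(proj("top",F+20*x))
```

```text
[420.40600524 182.53198307 301.72649436] [ 0.40575857 -0.24577332  0.68784108]
top [147.7 192.6] 29
scene [379.9 162.4] 34
[512.96142683 377.49093436 239.45467023] 2.473666241538032 (np.float64(-81.76991933528647), np.float64(14.807835466876433), np.float64(96.86279605812216))
want -79.98574670909363 14.009217246805386 [510.81588558 378.33612625 238.74517644]
20 [352.71213892 186.98500961]
25 [351.30453656 187.52417847]
[176.08884626 193.32270643]
```

Run:
```python
from fan import *
q={}
for n,w in(("scene",(325,150,385,225)),("top",(155,170,205,225))):
    im=cv2.imread(n+"8.png"); x0,y0,x1,y1=w; h=cv2.cvtColor(im[y0:y1,x0:x1],cv2.COLOR_BGR2HSV)
    m=(h[...,0]>98)&(h[...,0]<128)&(h[...,1]>110)&(h[...,2]>50); ys,xs=np.nonzero(m); print(n,len(xs),x0+xs.mean(),y0+ys.mean(),"bbox",x0+xs.min(),x0+xs.max(),y0+ys.min(),y0+ys.max()); q[n]=np.array([x0+(xs.min()+xs.max())/2,y0+(ys.min()+ys.max())/2])
P,e=tri(q["top"],q["scene"]); print("face",P,e)
p,t=np.radians([-81.8,14.8]); x=np.array([np.cos(p)*np.cos(t),np.sin(p)*np.cos(t),-np.sin(t)])
for k in (18,20): print(F+k*x, proj("scene",F+k*x),proj("top",F+k*x))
```

```text
scene 27 353.14814814814815 188.51851851851853 bbox 347 358 176 200<stdin>:5: RuntimeWarning: Mean of empty slice.
  ret = ret.dtype.type(ret / rcount)
Traceback (most recent call last):
ValueError: zero-size array to reduction operation minimum which has no identity
```

Run:
```python
from fan import *
t=cv2.imread("top0raw.png"); h=cv2.cvtColor(t,cv2.COLOR_BGR2HSV)
g=t[205:240,200:232].max(2)
bb=[b for b in blobs((g<55),40)]; 
for b in bb: print("housing",b[0]+[200,205],b[1])
H=plane("top",215.6-.5,222.1-.5,25); print("housing ctr",H)
# housing orientation
for b in bb:
    c=cv2.findContours(b[2].astype(np.uint8),0,1)[0][0]; print(cv2.minAreaRect(c))
S=np.array([468.6,167.4,71.6]); S[:2]-=[0,2]; u=(H-S)[:2]; print("u",u)
s=arm.read_state(); print(s["position"],s["joints"].round(2))
for n in("top","scene"):
    im=optics.get_image(n)
    print(n,[b[0].round(1) for b in blobs(cv2.inRange(cv2.cvtColor(im,cv2.COLOR_BGR2HSV),(0,190,90),(6,255,255))>0,8) if (200<b[0][0]<250 if n=="top" else 265<b[0][0]<315)])
move((510,167,220),90,s)
```

```text
housing [216.44252874 223.52873563] 174
housing ctr [439.50320025 166.56352589  25.        ]
((16.0, 17.5), (17.0, 12.0), 90.0)
u [-29.09679975   1.16352589]
[419.03127789 180.16015265 302.73743429] [ 0.76  0.03 -0.2   0.   -1.34 -0.61]
top [array([244.5, 171.2]), array([214.3, 212.7]), array([241.6, 236.6])]
scene [array([273.5, 190.9]), array([308.5, 203. ]), array([283.1, 204.9]), array([281.1, 220.4])]
slide [ 27.5 -87.5  82.9] dr [-0.02  0.01  1.14]
```

Request:
step_arm:
  motion:
    - {"slide": [5,-20,0],"dr": [0,0,0.3],"jaw": 30}
    - {"slide": [12,-40,0],"dr": [0,0,0.6],"jaw": 10}
    - {"slide": [20,-65,0],"dr": [0,0,0.9],"jaw": 0}
    - {"slide": [27.5,-87.5,0],"dr": [0,0,1.14],"jaw": 0}
    - {"slide": [27.5,-87.5,40],"dr": [0,0,1.14],"jaw": 0}
    - {"slide": [27.5,-87.5,83],"dr": [0,0,1.14],"jaw": 0}
    - {"slide": [27.5,-87.5,83],"dr": [0,0,1.14],"jaw": 0}
    - {"slide": [27.5,-87.5,83],"dr": [0,0,1.14],"jaw": 0}

```text
clock: 80.0
position: [513.7, 171.5, 218.5]
ee_rot: [0.708, -0.706, 0.001, -0.001]
contact_force: [0.2, -0.4, 0.6]
gripper_width: 0.0
grasp_force: 0.0
```

Run:
```python
from fan import *
s=arm.read_state(); print(s["position"],s["joints"].round(2),s["gripper_width"]); move((510,166.5,36),90,s)
```

```text
[513.67964958 171.4935977  218.5004933 ] [ 0.62  0.23 -0.17  0.   -1.16 -0.62] 0.03958031196889185
slide [  5.    4.1 182.5] dr [-0.01 -0.    0.02]
```

Request:
step_arm:
  motion:
    - {"slide": [5,2,30],"dr": [0,0,0],"jaw": 0}
    - {"slide": [5,2,60],"dr": [0,0,0],"jaw": 0}
    - {"slide": [5,2,90],"dr": [0,0,0],"jaw": 0}
    - {"slide": [5,2,120],"dr": [0,0,0],"jaw": 0}
    - {"slide": [5,2,145],"dr": [0,0,0],"jaw": 0}
    - {"slide": [5,2,165],"dr": [0,0,0],"jaw": 0}
    - {"slide": [5,2,178],"dr": [0,0,0],"jaw": 0}
    - {"slide": [5,2,182],"dr": [0,0,0],"jaw": 0}

```text
clock: 81.0
position: [510.7, 166.5, 35.8]
ee_rot: [0.708, -0.706, 0.0, -0.001]
contact_force: [0.3, -0.0, 1.2]
gripper_width: -0.4
grasp_force: 0.0
```

Run:
```python
from fan import *
s=arm.read_state(); print(s["position"],s["contact_force"]); move((437,166.5,36),90,s)
im=optics.get_image("scene")
print([b[0].round(1) for b in blobs(cv2.inRange(cv2.cvtColor(im,cv2.COLOR_BGR2HSV),(0,190,90),(6,255,255))>0,4) if 265<b[0][0]<325 and 180<b[0][1]<225])
b0=cv2.imread("s4.png"); d=np.abs(im.astype(int)-b0).max(2)[150:240,290:345]
for r in range(30,75,2): print(150+r,''.join('#' if v>25 else '.' for v in d[r]))
```

```text
[510.74856593 166.53346373  35.76073677] [ 0.29979299 -0.03551518  1.15618124]
slide [-0.2 73.7 -0.3] dr [-0.01  0.    0.02]
[array([273.4, 190.9]), array([306.4, 202.9]), array([283., 205.]), array([281.3, 211.3]), array([281. , 220.3])]
180 ####################################...............#..#
182 ###################################.................###
184 ################################....................###
186 .############################........................##
188 .....##########################.....................###
190 ........#####################################......####
192 ............#############..######............##########
194 ................#########..###...###............#####..
196 ................##############..##########.......#.####
198 .................#########.####################.......#
200 ..............############..####################.......
202 ...........###################...######................
204 .......#########.############..........................
206 .########.........#############........................
208 .#######....####....#.#############...........#........
210 ..######............##########..........####.####......
212 ..######..........###....#...............##............
214 ...#####............####................##.............
216 ...######...............................##.............
218 ....#####................................#.............
220 .....#####.................................#...........
222 .....##########.######.................................
224 ......###############..................................
```

Request:
step_arm:
  motion:
    - {"slide": [0,8,0],"dr": [0,0,0],"jaw": 0}
    - {"slide": [0,16,0],"dr": [0,0,0],"jaw": 0}
    - {"slide": [0,24,0],"dr": [0,0,0],"jaw": 0}
    - {"slide": [0,32,0],"dr": [0,0,0],"jaw": 0}
    - {"slide": [0,40,0],"dr": [0,0,0],"jaw": 0}
    - {"slide": [0,48,0],"dr": [0,0,0],"jaw": 0}
    - {"slide": [0,56,0],"dr": [0,0,0],"jaw": 0}
    - {"slide": [0,64,0],"dr": [0,0,0],"jaw": 0}

```text
clock: 82.05
position: [444.9, 165.6, 35.0]
ee_rot: [0.708, -0.706, -0.0, 0.0]
contact_force: [1.2, 0.8, -0.7]
gripper_width: 0.1
grasp_force: 0.6
```

Request:
step_arm:
  motion:
    - {"slide": [0,2,0],"dr": [0,0,0],"jaw": 0}
    - {"slide": [0,4,0],"dr": [0,0,0],"jaw": 0}
    - {"slide": [0,6,0],"dr": [0,0,0],"jaw": 0}
    - {"slide": [0,8,0],"dr": [0,0,0],"jaw": 0}
    - {"slide": [0,8,0],"dr": [0,0,0],"jaw": 0}
    - {"slide": [0,8,0],"dr": [0,0,0],"jaw": 0}
    - {"slide": [0,8,0],"dr": [0,0,0],"jaw": 0}
    - {"slide": [0,8,0],"dr": [0,0,0],"jaw": 0}

```text
clock: 83.05
position: [437.7, 165.7, 35.3]
ee_rot: [0.708, -0.706, -0.0, 0.0]
contact_force: [-0.1, -0.0, -0.3]
gripper_width: 0.0
grasp_force: 0.1
```

Run:
```python
from fan import *
s=arm.read_state(); print(s["position"],s["contact_force"])
for n in("top","scene"):
    im=optics.get_image(n)
    print(n,[(b[0].round(1),b[1]) for b in blobs(cv2.inRange(cv2.cvtColor(im,cv2.COLOR_BGR2HSV),(0,170,70),(7,255,255))>0,3) if (200<b[0][0]<250 if n=="top" else 265<b[0][0]<325 and 170<b[0][1]<225)])
print("on at",proj("top",np.array([410.8,167,74.6])),proj("scene",np.array([414,170,74.6])))
```

```text
[437.70095637 165.74294413  35.29680032] [-0.09391801 -0.01684778 -0.29693886]
top [(array([244.5, 173.4]), np.int32(37)), (array([241.5, 236.6]), np.int32(30))]
scene [(array([273.5, 190.7]), np.int32(22)), (array([282.9, 205.2]), np.int32(26)), (array([281.4, 212. ]), np.int32(7)), (array([281.2, 220.4]), np.int32(19))]
on at [213.41237672 227.71830069] [305.4937992  193.60131122]
```

Request:
step_arm:
  motion:
    - {"slide": [0,-10,0],"dr": [0,0,0],"jaw": 0}
    - {"slide": [0,-30,0],"dr": [0,0,0],"jaw": 0}
    - {"slide": [0,-40,-30],"dr": [0,0,0],"jaw": 0}
    - {"slide": [0,-40,-80],"dr": [0,0,0],"jaw": 0}
    - {"slide": [0,-40,-130],"dr": [0,0,0],"jaw": 0}
    - {"slide": [0,-40,-180],"dr": [0,0,0],"jaw": 0}
    - {"slide": [0,-40,-230],"dr": [0,0,0],"jaw": 0}
    - {"slide": [0,-40,-250],"dr": [0,0,0],"jaw": 0}

```text
clock: 84.15
position: [479.4, 166.3, 289.1]
ee_rot: [0.708, -0.706, 0.001, -0.003]
contact_force: [-0.1, -0.8, -0.6]
gripper_width: -0.1
grasp_force: 0.0
```

Request:
step_arm:
  motion:
    - {"slide": [30,5,-10],"dr": [0,0,0],"jaw": 0}
    - {"slide": [70,10,-10],"dr": [0,0,0],"jaw": 0}
    - {"slide": [115,20,-10],"dr": [0,0,0],"jaw": 0}
    - {"slide": [160,30,-10],"dr": [0,0,0],"jaw": 0}
    - {"slide": [205,40,-10],"dr": [0,0,0],"jaw": 0}
    - {"slide": [250,50,-10],"dr": [0,0,0],"jaw": 0}
    - {"slide": [290,55,-10],"dr": [0,0,0],"jaw": 0}
    - {"slide": [310,55,-10],"dr": [0,0,0],"jaw": 0}

```text
clock: 85.15
position: [423.2, -146.2, 295.6]
ee_rot: [0.707, -0.707, 0.0, -0.0]
contact_force: [0.8, 0.5, -0.3]
gripper_width: 0.4
grasp_force: 0.0
```

Run:
```python
from fan import *
s=arm.read_state(); print(s["position"],s["contact_force"])
q={}
for n in("top","scene"):
    im=optics.get_image(n); cv2.imwrite(n+"9.png",im); h=cv2.cvtColor(im,cv2.COLOR_BGR2HSV)
    print(n,[(b[0].round(1),b[1]) for b in blobs(cv2.inRange(h,(0,170,70),(7,255,255))>0,3) if (200<b[0][0]<250 if n=="top" else 265<b[0][0]<325 and 170<b[0][1]<225)])
    for b in blobs(cv2.inRange(h,(6,150,110),(14,255,255))>0,5):
        if (130<b[0][0]<190 and 180<b[0][1]<225) if n=="top" else (365<b[0][0]<395 and 140<b[0][1]<185): q[n]=b[0]
if len(q)==2: B,e=tri(q["top"],q["scene"]); print(B,inv(B))
im=cv2.imread("scene9.png")
hang("brown",[475,57,158],im);hang("pale",[661,52,158],im);hang("red",[598,53,158],im);hang("blue",[537,55.5,158],im)
hang("brown",[475,57,158],cv2.imread("s4.png"));hang("blue",[537,55.5,158],cv2.imread("s4.png"))
```

```text
[ 423.20746449 -146.18992836  295.56382173] [ 0.81836633  0.52880326 -0.31629815]
top [(array([244.5, 173.4]), np.int32(38)), (array([213.6, 227.4]), np.int32(33))]
scene [(array([273.6, 190.6]), np.int32(23)), (array([305.5, 193.6]), np.int32(31)), (array([282.6, 206.9]), np.int32(36)), (array([281.2, 220.4]), np.int32(20))]
[512.94655895 377.52891108 239.70537322] (np.float64(-81.76150515973185), np.float64(14.886512902723844), np.float64(97.07889347419768))
brown blob [278.2 186.3] 55 rows 181 195 cols 276 281 expected centre [277.7 191.1] top/bottom [278.2 180. ] [277.4 199.8]
pale blob [286.3 222.2] 140 rows 209 236 cols 283 291 expected centre [286.  224.3] top/bottom [286.7 212.6] [285.5 233.5]
red blob [282.7 206.7] 33 rows 203 214 cols 281 285 expected centre [282.8 212.3] top/bottom [283.4 200.8] [282.4 221.3]
blue blob [282.8 234.4] 957 rows 191 263 cols 267 297 expected centre [280.4 201.4] top/bottom [280.9 190.1] [280.  210.2]
brown blob [278.5 185.1] 46 rows 181 189 cols 276 282 expected centre [277.7 191.1] top/bottom [278.2 180. ] [277.4 199.8]
blue blob [282.8 233.8] 974 rows 191 263 cols 267 297 expected centre [280.4 201.4] top/bottom [280.9 190.1] [280.  210.2]
```

```bash
python3 -c "
from bench import arm
print(arm.job_done())"
```

```text
the job is handed in; nothing more can be done
None
```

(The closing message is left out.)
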